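# Change the component tester over and put its parts away

## Task

Change the component tester over: lift the dust plug out of its recess, press the grey socket adapter fully home there so that its block is flush with the tester's top, and only then throw the power lever all the way over to on. Return the dust plug and every reference part on the bench (heat sink, round coil, relay, terminal block, whichever are there) to its own slot in the storage rack, the one whose floor carries its outline, upright and flat on the floor of the slot. Leave the solder spool standing where it is.

Things in the scene. Friction and masses are not known exactly. Their poses are not given: they have to be found in the camera images.
- plug: dust plug: black plastic block 54 x 34 x 14 mm (x, y, z) with a round knob, 20 mm across and 18 mm high, on its middle (32 mm high in all); origin at the centre of its underside, z up. At the start it sits in the tester's recess, knob up, 3 mm proud of the tester's top. Looks the same turned half round
- adapter: socket adapter: grey plastic block 56 x 36 x 16 mm (x, y, z) with a grip bar 34 x 16 mm and 18 mm high along the middle of its top (34 mm high in all) and small brass contacts beside it; origin at the centre of its underside, z up. It fits the recess either way round
- heatsink: finned aluminium heat sink, 46 x 38 x 28 mm, fins along x; origin at the centre of its underside, z up
- coil: potted round coil, copper-coloured with a black spot on top, 44 mm across, 26 mm high; origin at the centre of its underside, z up
- relay: white square relay, 34 x 34 x 26 mm; origin at the centre of its underside, z up
- terminal: long black terminal block with a row of six screws on top, 64 x 22 x 24 mm; origin at the centre of its underside, z up
- tester: the tester: low grey instrument with an aluminium top, 170 x 190 x 45 mm (x, y, z), fixed; origin at the centre of its underside, x points away from the robot. The recess lies 40 mm to the +y side of its centre, the power lever 60 mm to the -y side
- recess (a point): centre of the mouth of the recess (60 x 40 mm, long side along x) in the tester's top, level with that top. Its floor, a brass contact plate 11 mm down, needs some 6 N to be pushed and goes 5 mm down to a stop. The adapter fits loosely (2 mm all round), first stands 5 mm proud and, pressed down, is flush and stays so
- rack: storage rack: plywood board 186 x 226 x 6 mm, fixed, with six grey trays (the slots) in two rows of three, 90 mm apart along x and 72 mm along y, in changing order; one tray already holds an aluminium can 30 mm high
- contact_plate (a joint): how far the contact plate has been pressed down, 0 (up, at the start) to 0.005 m (adapter flush)
- power_tip (a point): tip of the tester's black power lever, which stands on the tester's top 100 mm to the -y side of the recess centre (recess frame); the lever is 50 mm long, leans towards the tester's -x side when off and is thrown to the +x side
- power (a joint): angle of the power lever: about 0 is off, 1.0 rad is fully over (on); it stays where it is left
- slot_heatsink_in (a point): centre of the inner floor of the heat sink's slot in the storage rack: a grey tray 86 x 68 mm (x, y), inside 56 x 48 mm (x, y) with walls 10 mm above its floor; the white floor carries the part's outline as its label: five dark stripes 46 x 38 mm overall
- slot_coil_in (a point): centre of the inner floor of the coil's slot in the storage rack: a grey tray 86 x 68 mm (x, y), inside 54 x 54 mm (x, y) with walls 10 mm above its floor; the white floor carries the part's outline as its label: a dark disc 44 mm across with a light spot
- slot_relay_in (a point): centre of the inner floor of the relay's slot in the storage rack: a grey tray 86 x 68 mm (x, y), inside 44 x 44 mm (x, y) with walls 10 mm above its floor; the white floor carries the part's outline as its label: a plain dark square 34 mm
- slot_terminal_in (a point): centre of the inner floor of the terminal block's slot in the storage rack: a grey tray 86 x 68 mm (x, y), inside 74 x 32 mm (x, y) with walls 10 mm above its floor; the white floor carries the part's outline as its label: a long dark bar 64 x 22 mm
- slot_plug_in (a point): centre of the inner floor of the dust plug's slot in the storage rack: a grey tray 86 x 68 mm (x, y), inside 64 x 44 mm (x, y) with walls 10 mm above its floor; the white floor carries the part's outline as its label: a dark rectangle 54 x 34 mm with a light spot 20 mm across
- solder_spool: steel spool of solder, 38 mm across, 32 mm high, standing among the parts; origin at the centre of its underside; leave it where it is
Mind the look-alikes: they are no part of the job. What is shaped like the adapter but green is not meant.

How it is judged:
By the outcome, as a careful person would: the job done as asked, in the order asked, and still so for the second after the job is handed in, with the robot touching nothing.
Of heatsink, coil, relay, terminal only 2 to 4 are there at a start; the rules pass over those that are not, and their reading is None.
At some moment in a run one of heatsink, coil, relay, terminal may be knocked a few centimetres aside while the robot is not near it.
Once in a run the grip may slacken for a moment while it holds something.
It also fails if it takes over 210 s, if anything falls off the work surface, if the arm or the gripper's body presses on something with over 40 N, if the wrist force passes 120 N, or if a joint passes its speed limit or range.

## Robot

A 6-joint arm with a two-finger parallel gripper is mounted at the origin on the work surface. World frame = base frame: x ahead of the robot, y to its left, z up, the work surface at z = 0. Lengths are in mm, angles in degrees, forces in N, time in s.
With the tool pointing down it reaches from about 300 to 850 mm from the base axis. Payload 4.2 kg.
Tool frame: the origin (TCP) lies at the very end of the fingers, on their centre line; the grasp point (between the pads) lies 19 mm behind it; z points along the fingers, x is the direction in which the jaws open and shut, and the axes are right-handed (so a half turn about z gives the same grasp; the last joint's range is limited). The gripper opens to 91 mm and grips with 3 to 60 N. Pads are 32 mm wide; open, the fingers measure 118 mm over their backs; the gripper's body (76 mm by 178 mm) begins 60 mm behind the grasp point.
Start: joints at [-65.89, 18.312, 89.639, -0, 72.044, -1.146], TCP at [245.337, -520.051, 213.976] pointing down, gripper open.
Joint ranges: [-177.97, 177.97], [-48.28, 115.42], [12.27, 149.76], [-77.06, 257.06], [2.81, 150.46], [-146.56, 146.56]. Speed limits (degrees/s): [147.25, 147.25, 180, 180, 180, 180].

## Interface

Orientations are given as [roll, pitch, yaw] about the fixed x, y, z axes, in that order (R = Rz(yaw) Ry(pitch) Rx(roll)).
In Python, from workcell import env gives the robot as it stands.
- The arm moves only by the tool servo_tool, never from a script. Its argument "plan" is a list of rows, each a list of 3 entries, a list of its own where there are three numbers: the turn, a rotation vector about the tool's x, y, z in degrees, then the shift along the tool's x, y, z in mm, then the finger opening in mm, from 0 to 91.2. In form: [[[ax, ay, az], [dx, dy, dz], claw], ...]. A call has exactly 10 rows; each row shifts and turns the pose as measured when the row begins, along the tool's axes as they then stand; what a row does not reach is not made up. A row lasts 1/8 s, in which the tool goes at most 62.5 mm and 10.7 degrees, less where a joint would pass 70% of its speed; a pose out of reach is approached as far as the arm can. A call with a gripper value outside its range is refused whole. The fingers move at their own pace and stop on an object; "squeeze" is the grip in N (left out, the last holds). Time passes only in rows, so rows that do not move let the fingers close, or fill a call up. It gives the time, the measured TCP pose, the force and the opening at its end, in the units of the state.
- env.state(): the state, without advancing time (a new reading comes with each control period).
- env.grab_frame(name): name is "side" or "top"; returns a dict with "pixels" (480x640x3 uint8, red, green, blue), "intrinsics" (3x3 intrinsics, pixels), "distortion" ([k1, k2, p1, p2, k3] as OpenCV has them; the pictures are not rectified), "eye" and "attitude" of the camera in the world. Camera axes: x right, y up, looking along -z (the intrinsics and any distortion apply to the point x, -y, -z); pixel columns grow to the right and rows downward; lengths in mm; the calibration is good to about 2 mm. A picture is of the moment at which its call begins. There is no depth.
- env.job_done(): hands the job in, once; it reports no verdict.
The state is a dict: "time_s": time; "qpos": joint angles; "qvel": joint speeds; "effort": joint torques, N m; "ee_pos": TCP position; "ee_rot": TCP orientation; "force": force on the tool from outside, world axes, zero at the start; "torque": the same for the moment, N m; "gripper_width": finger opening in mm.
Only numpy, scipy, OpenCV 4.12 (cv2) and the standard library are available. Lean on these libraries where they do the work, as an engineer would, in place of code of your own. Each camera call takes 0.05 s, during which the arm holds its last target.

## Working session

There is one attempt and no reset: what is moved stays moved. The work goes in short steps, Python scripts to look and compute and a tool call to move; the robot and the scene stay as the last step left them, time stands still between calls to the robot, and variables do not carry over. Pictures are saved under pics/ and viewed, and the job is handed in when it is done.

Besides the shell and the picture viewer there is one more tool, called after "Emit:" by a JSON object that holds its "fn" and its "kwargs". servo_tool: Moves the arm, as the interface text tells. Its arguments: {"type":"object","properties":{"plan":{"type":"array"},"squeeze":{"type":"number"}},"required":["plan"]}

```bash
ls; mkdir -p pics; python3 - <<'E'
from workcell import env
import cv2,json
s=env.state();print(s)
for n in("side","top"):
    f=env.grab_frame(n);cv2.imwrite(f"pics/{n}0.png",f["pixels"][:,:,::-1]);print(n,f["intrinsics"],f["distortion"],f["eye"],f["attitude"])
E
```

```text
pics
{'time_s': 0.0, 'qpos': array([-6.58901266e+01,  1.83526138e+01,  8.97056995e+01, -1.15865127e-03,
        7.20454645e+01, -1.14432344e+00]), 'qvel': array([-0.02458225, -0.05376493,  0.06142901,  0.00499477, -0.01005548,
        0.07037754]), 'effort': array([-4.87029960e-03, -4.12470424e+01, -2.31975871e+01,  7.24521093e-02,
        4.57258278e-02, -1.09463044e-04]), 'ee_pos': array([ 245.11655102, -519.57486603,  213.11533529]), 'ee_rot': array([-1.79999029e+02,  1.03779067e-01, -6.47454441e+01]), 'force': array([-0.03367389, -0.11093118,  0.66036581]), 'torque': array([ 0.00762302, -0.00957607, -0.03542969]), 'gripper_width': 91.30483485403954}
side [[571.20054824   0.         320.3215186 ]
 [  0.         571.20054824 242.08979986]
 [  0.           0.           1.        ]] [-0.17216828  0.          0.          0.          0.        ] [ 41.14963016 739.85624492 839.19982144] [  52.18240128   -1.08502336 -144.96417687]
top [[473.2518365    0.         320.19173123]
 [  0.         473.2518365  235.56648584]
 [  0.           0.           1.        ]] [-0.03334522  0.          0.          0.          0.        ] [442.66622732  -8.57013544 985.13572045] [  5.98538792   0.39445292 -89.65690143]
```

View pics/side0.png

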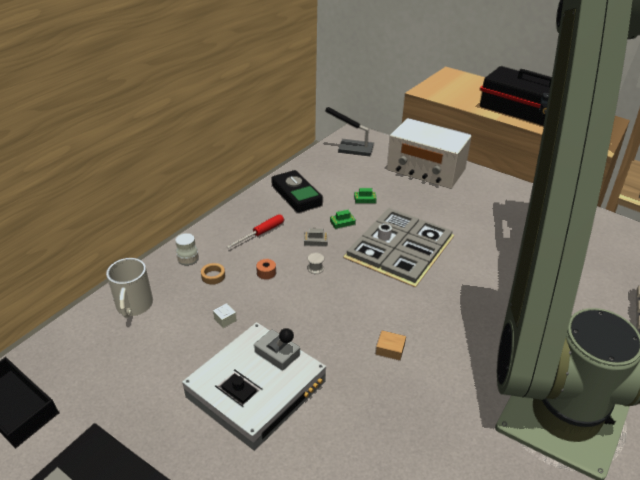

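View pics/top0.png

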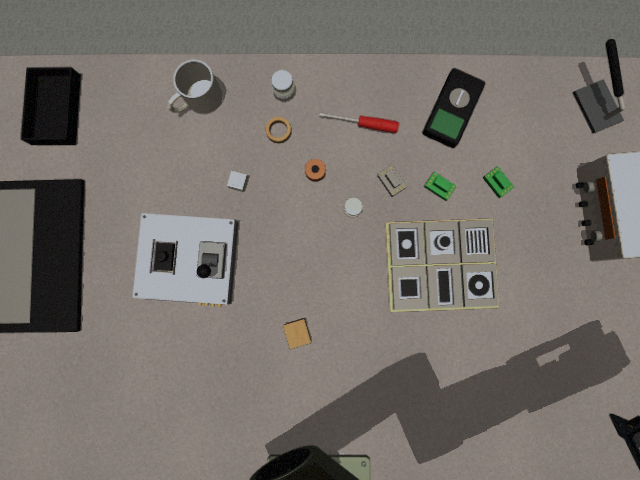

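```bash
cat > h.py <<'E'
from workcell import env
import cv2,numpy as np
from scipy.spatial.transform import Rotation as R
def grab(n,save=None):
    f=env.grab_frame(n); f['bgr']=f['pixels'][:,:,::-1].copy()
    if save: cv2.imwrite(f'pics/{save}.png',f['bgr'])
    return f
def ray(f,uv):
    p=cv2.undistortPoints(np.array(uv,float).reshape(-1,1,2),f['intrinsics'],np.array(f['distortion'],float)).reshape(-1,2)
    d=np.c_[p[:,0],-p[:,1],-np.ones(len(p))]
    return d@R.from_euler('xyz',f['attitude'],degrees=True).as_matrix().T
def onz(f,uv,z):
    d=ray(f,uv);e=np.array(f['eye']);t=(z-e[2])/d[:,2];return e+d*t[:,None]
def proj(f,P):
    P=np.atleast_2d(np.array(P,float));c=(P-f['eye'])@R.from_euler('xyz',f['attitude'],degrees=True).as_matrix()
    c=c*[1,-1,-1]
    return cv2.projectPoints(c.reshape(-1,1,3),np.zeros(3),np.zeros(3),f['intrinsics'],np.array(f['distortion'],float))[0].reshape(-1,2)
def crop(f,x0,y0,x1,y1,name,k=4):
    c=f['bgr'][y0:y1,x0:x1];cv2.imwrite(f'pics/{name}.png',cv2.resize(c,None,fx=k,fy=k,interpolation=cv2.INTER_CUBIC))
def tri(f1,u1,f2,u2):
    d1=ray(f1,[u1])[0];d2=ray(f2,[u2])[0];e1=np.array(f1['eye']);e2=np.array(f2['eye'])
    t=np.linalg.lstsq(np.c_[d1,-d2],e2-e1,rcond=None)[0]
    a=e1+d1*t[0];b=e2+d2*t[1];return (a+b)/2,np.linalg.norm(a-b)
def st():
    s=env.state();print('t',round(s['time_s'],2),'pos',np.round(s['ee_pos'],1),'rot',np.round(s['ee_rot'],1),'F',np.round(s['force'],1),'w',round(s['gripper_width'],1),'q',np.round(s['qpos'],0));return s
E
python3 - <<'E'
from h import *
f=grab('top');g=grab('side')
crop(f,120,200,250,310,'t_tester',6)
crop(f,220,140,420,230,'t_parts',4)
crop(f,380,210,505,320,'t_rack',6)
crop(g,180,310,340,450,'s_tester',5)
crop(g,190,180,390,340,'s_parts',4)
crop(g,340,180,460,300,'s_rack',5)
for p in [(237,180),(316,170),(353,206),(391,181),(163,256),(210,262)]: print(p,onz(f,[p],20).round(0))
E
```

```text
(237, 180) [[659. 173.  20.]]
(316, 170) [[681.   8.  20.]]
(353, 206) [[606. -69.  20.]]
(391, 181) [[ 658. -148.   20.]]
(163, 256) [[500. 321.  20.]]
(210, 262) [[488. 224.  20.]]
```

View pics/t_tester.png

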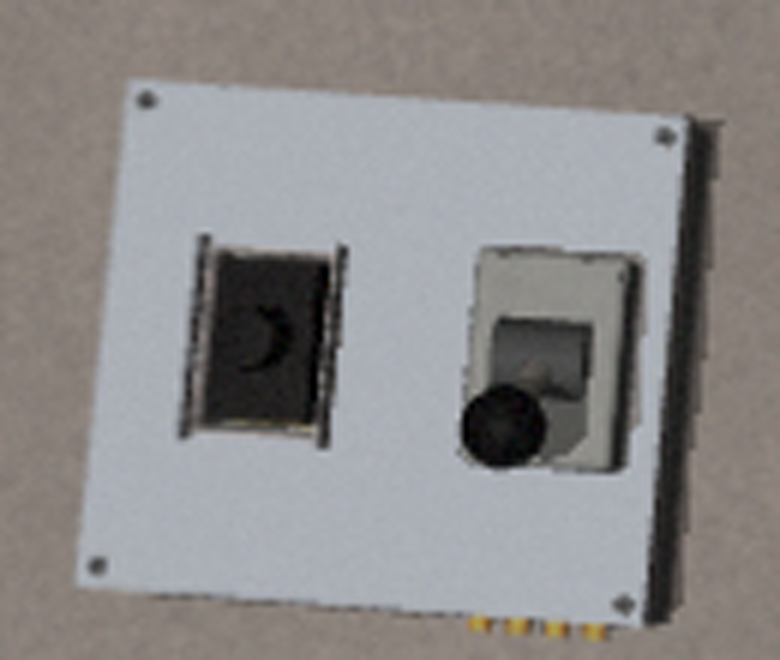

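View pics/t_parts.png

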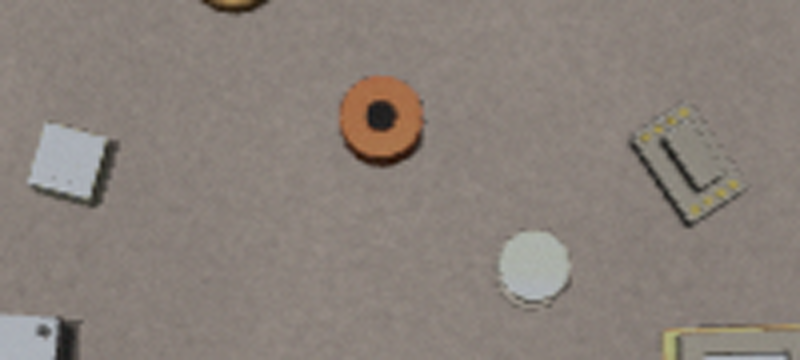

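View pics/t_rack.png

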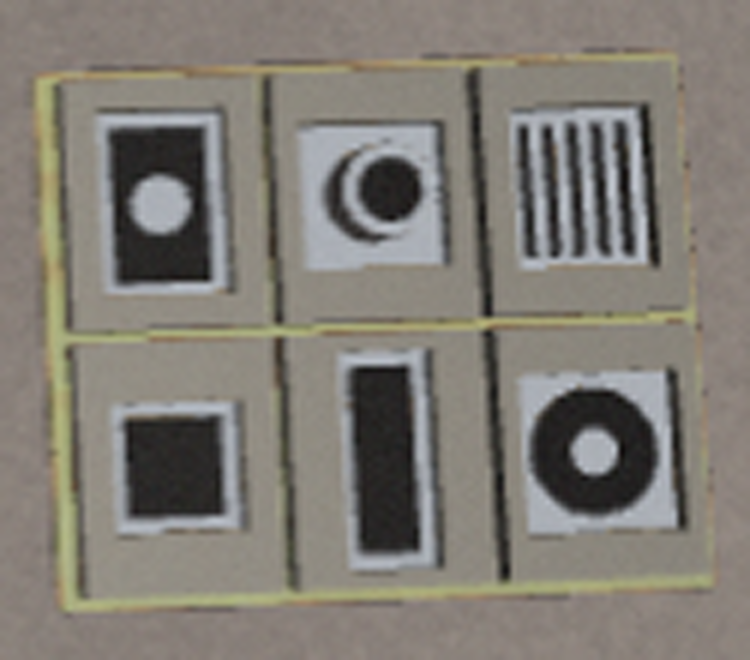

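View pics/s_tester.png

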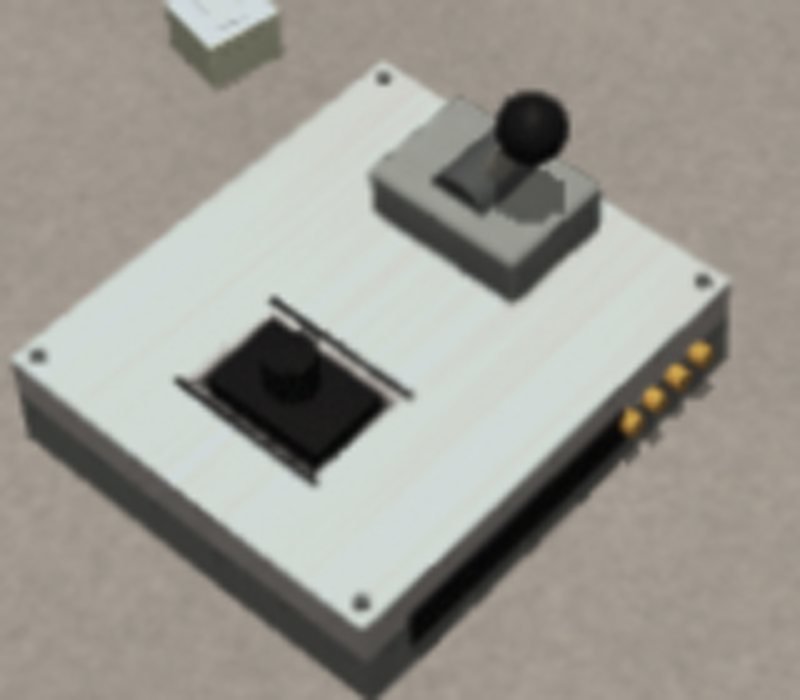

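View pics/s_parts.png

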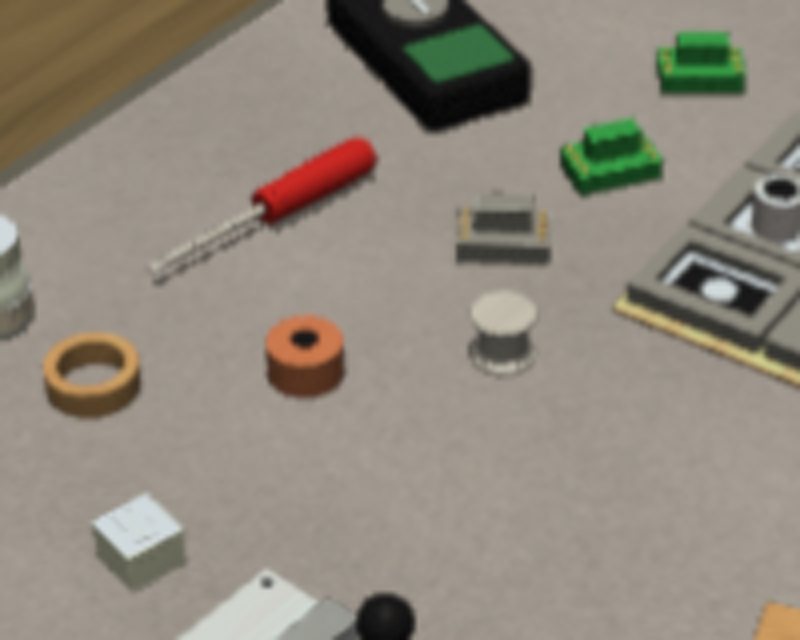

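View pics/s_rack.png

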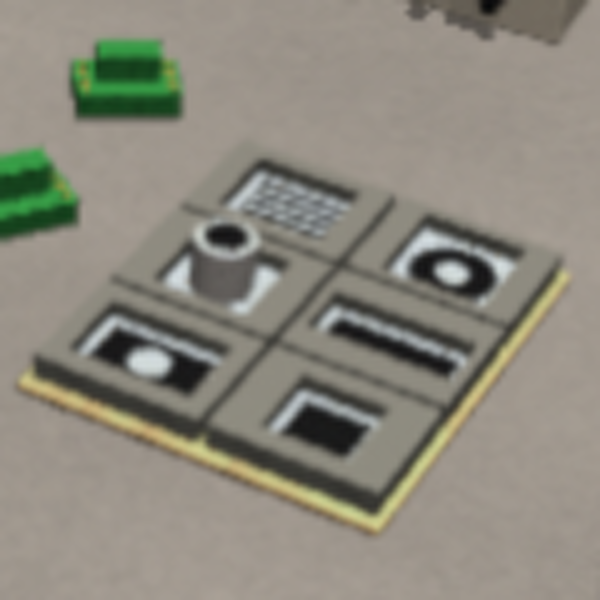

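```bash
python3 - <<'E'
from h import *
f=grab('top');g=grab('side')
def q(f,pts,off,k,z): 
    return onz(f,[(x/k+off[0],y/k+off[1]) for x,y in pts],z)
def an(v): return np.degrees(np.arctan2(v[1],v[0]))
S=q(f,[(147,100),(665,137),(623,604),(97,566)],(119.9,199.9),6,45)
print('tester screws top',S.round(1),S.mean(0).round(1),'yaw',an(S[0]-S[3]),an(S[1]-S[2]),an(S[0]-S[1])-90,an(S[3]-S[2])-90)
# side: screws order far-left(38,356), top(384,78), right(703,281), bottom(361,604)
T=q(g,[(38,356),(384,78),(703,281),(361,604)],(179.9,309.9),5,45)
print('side',T.round(1),T.mean(0).round(1))
B=q(f,[(37,75),(677,52),(712,588),(65,610)],(379.9,209.9),6,6)
print('rack',B.round(1),B.mean(0).round(1),an(B[0]-B[3]),an(B[1]-B[2]),an(B[0]-B[1])-90,an(B[3]-B[2])-90, np.linalg.norm(B[0]-B[3]),np.linalg.norm(B[0]-B[1]))
B2=q(g,[(20,382),(378,532),(570,272),],(339.9,179.9),5,6); print('rack side: ',B2.round(1))
# knob tip
print('plug knob top centre', )
# adapter top block corners (z16), grip
A=q(f,[(632,142),(688,103),(744,184),(690,225)],(219.9,139.9),4,16);print('adapter',A.round(1),A.mean(0).round(1))
print(an(A[1]-A[2]),an(A[0]-A[3]),an(A[0]-A[1])-90)
# masks
hsv=cv2.cvtColor(f['bgr'],cv2.COLOR_BGR2HSV)
m=cv2.inRange(hsv,(3,120,110),(15,255,255));m[:,:290]=0;m[:,340:]=0;m[:150]=0;m[200:]=0
m=cv2.dilate(m,None)
c=max(cv2.findContours(m,0,2)[0],key=cv2.contourArea);(x,y),r=cv2.minEnclosingCircle(c);print('coil',x,y,r,onz(f,[(x,y)],26))
E
python3 - <<'E'
import cv2,numpy as np
from h import *
f=grab('top')
hsv=cv2.cvtColor(f['bgr'],cv2.COLOR_BGR2HSV)
m=cv2.inRange(hsv,(0,0,170),(180,60,255));x=m.copy();m[:]=0;m[165:200,220:255]=x[165:200,220:255]
c=max(cv2.findContours(m,0,2)[0],key=cv2.contourArea);r=cv2.minAreaRect(c);b=cv2.boxPoints(r)
W=onz(f,b,26);print('relay',r,W.round(1),W.mean(0).round(1));d=W[1]-W[0];print(np.degrees(np.arctan2(d[1],d[0])))
E
```

```text
tester screws top [[577.9 353.9  45. ]
 [566.2 178.3  45. ]
 [411.1 188.3  45. ]
 [422.  363.9  45. ]] [494.3 271.1  45. ] yaw -3.6403743681820515 -3.688642599581498 -3.8319827371643953 -3.5619721256087473
side [[575.8 354.7  45. ]
 [564.9 178.6  45. ]
 [409.  188.5  45. ]
 [420.2 364.6  45. ]] [492.5 271.6  45. ]
rack [[ 573.6 -138.5    6. ]
 [ 583.  -362.     6. ]
 [ 397.9 -368.4    6. ]
 [ 389.6 -146.6    6. ]] [ 486.  -253.9    6. ] 2.520946096483101 1.9749963682471652 2.3894573845847162 2.128122099502221 184.18056837885794 223.76935621401734
rack side:  [[ 570.1 -136.8    6. ]
 [ 386.7 -142.9    6. ]
 [ 397.6 -369.5    6. ]]
plug knob top centre
adapter [[ 671.1 -121.    16. ]
 [ 692.1 -150.5   16. ]
 [ 649.2 -179.2   16. ]
 [ 627.3 -150.8   16. ]] [ 659.9 -150.3   16. ]
33.745990203201856 34.22698165567345 35.44979775104093
coil 314.79412841796875 168.7941131591797 11.441605567932129 [[682.10561076  10.6406961   26.        ]]
relay ((236.11764526367188, 179.5294189453125), (15.037208557128906, 15.037208557128906), 14.03624439239502) [[647.3 191.9  26. ]
 [678.1 185.2  26. ]
 [670.5 154.7  26. ]
 [639.7 161.5  26. ]] [658.9 173.3  26. ]
-12.314104166313578
```

```bash
python3 - <<'E'
from h import *
f=grab('top');g=grab('side')
print(tri(f,(119.9+262/6,199.9+337/6),g,(179.9+291/5,309.9+348/5)))
print(onz(f,[(119.9+262/6,199.9+337/6)],66),onz(g,[(179.9+291/5,309.9+348/5)],66))
print('lever',tri(f,(119.9+504/6,199.9+425/6),g,(179.9+532/5,309.9+128/5)))
crop(f,140,230,190,280,'knob',12)
c=cv2.imread('pics/knob.png');cv2.imwrite('pics/knobb.png',np.clip(c.astype(float)*3,0,255).astype(np.uint8))
E
```

```text
(array([497.90975803, 306.72176779,  60.21554147]), np.float64(1.1632331279309704))
[[497.0707984  304.42070146  66.        ]] [[495.07746637 310.15389811  66.        ]]
lever (array([466.90332021, 212.60472338, 109.5036962 ]), np.float64(2.0141017956068277))
```

View pics/knobb.png

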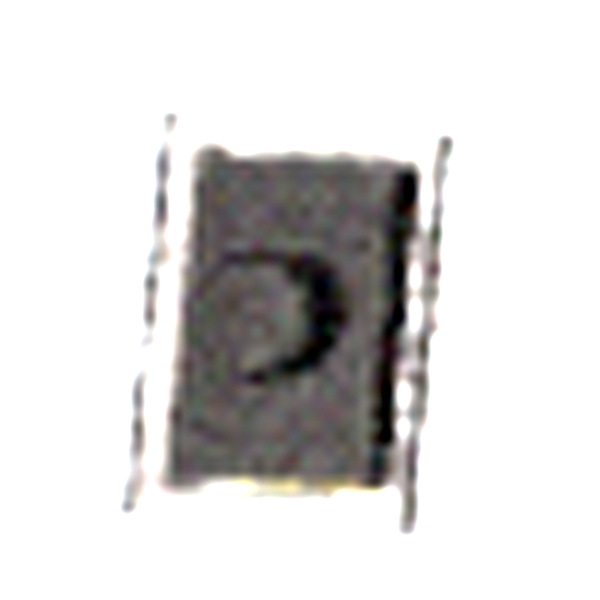

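```bash
cat >> h.py <<'E'
def plan(pos,yaw,n=10,claw=None):
    s=st();p=s['ee_pos'].copy();y0=s['ee_rot'][2];r=s['ee_rot']
    dy=(yaw-y0+180)%360-180
    step=(np.array(pos,float)-p)/n
    for i in range(n):
        y=np.radians(y0+dy*i/n)
        print([round(-dy/n,1)],[round(v,1) for v in (step[0]*np.cos(y)+step[1]*np.sin(y), step[0]*np.sin(y)-step[1]*np.cos(y), -step[2])])
E
python3 - <<'E'
from h import *
plan((496,309,150),-3.7,20)
E
```

```text
t 0.45 pos [ 245.3 -520.   213.9] rot [180.    0.  -64.7] F [-0.1  0.1  0.2] w 91.1 q [-66.  18.  90.  -0.  72.  -1.]
[np.float64(-3.1)] [np.float64(-32.1), np.float64(-29.0), np.float64(3.2)]
[np.float64(-3.1)] [np.float64(-30.6), np.float64(-30.7), np.float64(3.2)]
[np.float64(-3.1)] [np.float64(-28.9), np.float64(-32.3), np.float64(3.2)]
[np.float64(-3.1)] [np.float64(-27.1), np.float64(-33.8), np.float64(3.2)]
[np.float64(-3.1)] [np.float64(-25.3), np.float64(-35.2), np.float64(3.2)]
[np.float64(-3.1)] [np.float64(-23.4), np.float64(-36.5), np.float64(3.2)]
[np.float64(-3.1)] [np.float64(-21.4), np.float64(-37.7), np.float64(3.2)]
[np.float64(-3.1)] [np.float64(-19.4), np.float64(-38.7), np.float64(3.2)]
[np.float64(-3.1)] [np.float64(-17.3), np.float64(-39.7), np.float64(3.2)]
[np.float64(-3.1)] [np.float64(-15.1), np.float64(-40.6), np.float64(3.2)]
[np.float64(-3.1)] [np.float64(-12.9), np.float64(-41.3), np.float64(3.2)]
[np.float64(-3.1)] [np.float64(-10.7), np.float64(-42.0), np.float64(3.2)]
[np.float64(-3.1)] [np.float64(-8.5), np.float64(-42.5), np.float64(3.2)]
[np.float64(-3.1)] [np.float64(-6.2), np.float64(-42.9), np.float64(3.2)]
[np.float64(-3.1)] [np.float64(-3.9), np.float64(-43.1), np.float64(3.2)]
[np.float64(-3.1)] [np.float64(-1.6), np.float64(-43.3), np.float64(3.2)]
[np.float64(-3.1)] [np.float64(0.7), np.float64(-43.3), np.float64(3.2)]
[np.float64(-3.1)] [np.float64(3.0), np.float64(-43.2), np.float64(3.2)]
[np.float64(-3.1)] [np.float64(5.3), np.float64(-43.0), np.float64(3.2)]
[np.float64(-3.1)] [np.float64(7.6), np.float64(-42.6), np.float64(3.2)]
```

Emit:
{"fn": "servo_tool", "kwargs": {"plan": [[[0,0,-3],[-32,-29,3],60],[[0,0,-3],[-31,-31,3],60],[[0,0,-3],[-29,-32,3],60],[[0,0,-3],[-27,-34,3],60],[[0,0,-3],[-25,-35,3],60],[[0,0,-3],[-23,-36,3],60],[[0,0,-3],[-21,-38,3],60],[[0,0,-3],[-19,-39,3],60],[[0,0,-3],[-17,-40,3],60],[[0,0,-3],[-15,-41,3],60]], "squeeze": 25}}

```text
time_s: 1.7
ee_pos: [375.5, -96.6, 183.7]
ee_rot: [-180.0, -0.4, -34.2]
force: [0.8, 0.4, -0.2]
gripper_width: 60.0
```

Emit:
{"fn": "servo_tool", "kwargs": {"plan": [[[0,0,-3],[-13,-41,3],60],[[0,0,-3],[-11,-42,3],60],[[0,0,-3],[-9,-42,3],60],[[0,0,-3],[-6,-43,3],60],[[0,0,-3],[-4,-43,3],60],[[0,0,-3],[-2,-43,3],60],[[0,0,-3],[1,-43,3],60],[[0,0,-3],[3,-43,3],60],[[0,0,-3],[5,-43,3],60],[[0,0,-3],[8,-43,3],60]]}}

```text
time_s: 2.95
ee_pos: [501.3, 333.1, 154.4]
ee_rot: [179.8, -0.8, -3.0]
force: [0.2, -0.3, 0.1]
gripper_width: 60.0
```

```bash
python3 - <<'E'
from h import *
plan((496,309,150),-3.7,6)
E
```

```text
t 2.95 pos [501.3 333.1 154.4] rot [179.8  -0.8  -3. ] F [ 0.2 -0.3  0.1] w 60.0 q [33. 23. 92. -1. 65. 36.]
[np.float64(0.1)] [np.float64(-0.7), np.float64(4.0), np.float64(0.7)]
[np.float64(0.1)] [np.float64(-0.7), np.float64(4.1), np.float64(0.7)]
[np.float64(0.1)] [np.float64(-0.7), np.float64(4.1), np.float64(0.7)]
[np.float64(0.1)] [np.float64(-0.6), np.float64(4.1), np.float64(0.7)]
[np.float64(0.1)] [np.float64(-0.6), np.float64(4.1), np.float64(0.7)]
[np.float64(0.1)] [np.float64(-0.6), np.float64(4.1), np.float64(0.7)]
```

```bash
cat >> h.py <<'E'
def to(pos,yaw):
    s=st();M=R.from_euler('xyz',s['ee_rot'],degrees=True)
    T=R.from_euler('xyz',[180,0,yaw],degrees=True)
    print('turn',(M.inv()*T).as_rotvec(degrees=True).round(1),'shift',M.inv().apply(np.array(pos)-s['ee_pos']).round(1))
E
python3 - <<'E'
from h import *
to((496,309,90),-3.7)
f=grab('top','a1');g=grab('side','a1s')
E
```

```text
t 2.95 pos [501.3 333.1 154.4] rot [179.8  -0.8  -3. ] F [ 0.2 -0.3  0.1] w 60.0 q [33. 23. 92. -1. 65. 36.]
turn [ 0.2 -0.8  0.7] shift [-4.9 24.1 64.4]
```

View pics/a1s.png

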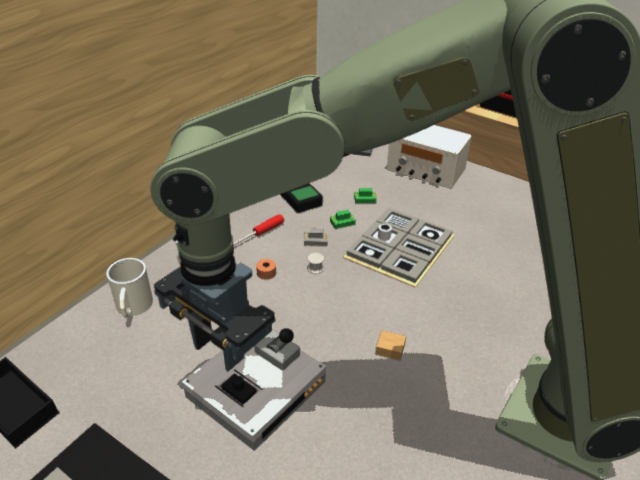

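Emit:
{"fn": "servo_tool", "kwargs": {"plan": [[[0,-0.4,0.3],[-2,8,5],50],[[0,-0.4,0.4],[-2,8,10],50],[[0,0,0],[-1,8,10],50],[[0,0,0],[0,0,10],50],[[0,0,0],[0,0,10],50],[[0,0,0],[0,0,8],50],[[0,0,0],[0,0,5],50],[[0,0,0],[0,0,4],50],[[0,0,0],[0,0,0],50],[[0,0,0],[0,0,0],50]]}}

```text
time_s: 4.3
ee_pos: [494.1, 306.6, 87.3]
ee_rot: [179.8, 0.1, -3.8]
force: [-0.0, -0.4, -0.2]
gripper_width: 50.1
```

```bash
python3 - <<'E'
from h import *
to((496,309,51),-3.7)
f=grab('top');g=grab('side');crop(g,150,280,350,440,'a2',4)
E
```

```text
t 4.3 pos [494.1 306.6  87.3] rot [ 1.798e+02  1.000e-01 -3.800e+00] F [-0.  -0.4 -0.2] w 50.1 q [31. 25. 99. -0. 56. 35.]
turn [ 0.2  0.1 -0.1] shift [ 1.8 -2.7 36.3]
```

View pics/a2.png

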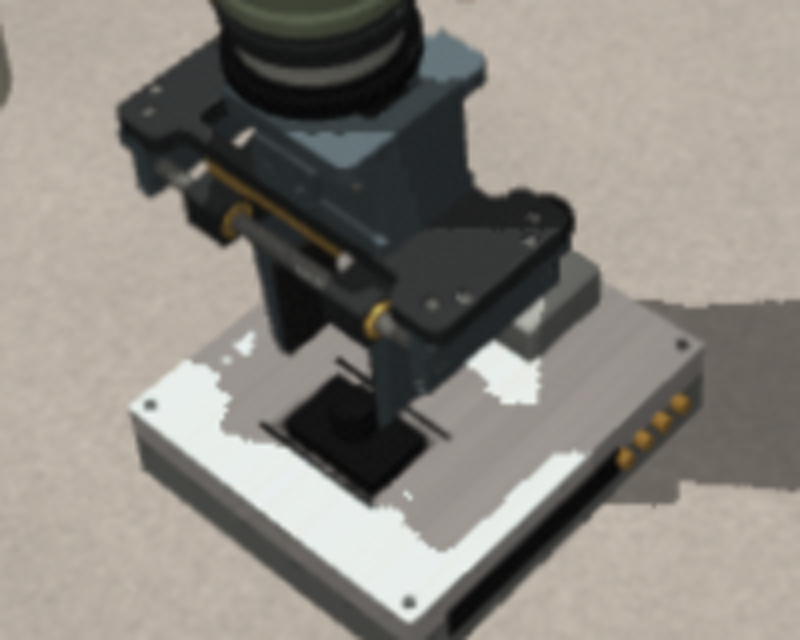

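Emit:
{"fn": "servo_tool", "kwargs": {"plan": [[[0.2,0,0],[1,-1.5,8],50],[[0,0,0],[1,-1,8],50],[[0,0,0],[0,0,8],50],[[0,0,0],[0,0,6],50],[[0,0,0],[0,0,4],50],[[0,0,0],[0,0,1],10],[[0,0,0],[0,0,0],10],[[0,0,0],[0,0,0],10],[[0,0,0],[0,0,0],10],[[0,0,0],[0,0,0],10]], "squeeze": 25}}

```text
time_s: 5.65
ee_pos: [496.4, 309.1, 50.0]
ee_rot: [-180.0, 0.1, -3.8]
force: [0.1, -0.5, -1.1]
gripper_width: 19.2
```

```bash
python3 - <<'E'
from h import *
st()
E
```

```text
t 5.65 pos [496.4 309.1  50. ] rot [-1.8e+02  1.0e-01 -3.8e+00] F [ 0.1 -0.5 -1.1] w 19.2 q [ 31.  28. 101.   0.  52.  35.]
```

Emit:
{"fn": "servo_tool", "kwargs": {"plan": [[[0,0,0],[0,0,-3],10],[[0,0,0],[0,0,-6],10],[[0,0,0],[0,0,-10],10],[[0,0,0],[0,0,-15],10],[[0,0,0],[0,0,-20],10],[[0,0,0],[0,0,-20],10],[[0,0,0],[0,0,-20],10],[[0,0,0],[0,0,-12],10],[[0,0,0],[0,0,0],10],[[0,0,0],[0,0,0],10]], "squeeze": 30}}

```text
time_s: 6.9
ee_pos: [497.0, 309.3, 165.3]
ee_rot: [-179.8, -0.1, -3.9]
force: [-0.4, 0.7, -0.8]
gripper_width: 19.1
```

```bash
python3 - <<'E'
from h import *
plan((525,-178,120),2.2,10)
g=grab('side');crop(g,150,240,350,440,'a3',3)
E
```

```text
t 6.9 pos [497.  309.3 165.3] rot [-1.798e+02 -1.000e-01 -3.900e+00] F [-0.4  0.7 -0.8] w 19.1 q [31. 21. 93.  0. 66. 35.]
[np.float64(-0.6)] [np.float64(6.1), np.float64(48.4), np.float64(4.5)]
[np.float64(-0.6)] [np.float64(5.6), np.float64(48.5), np.float64(4.5)]
[np.float64(-0.6)] [np.float64(5.0), np.float64(48.5), np.float64(4.5)]
[np.float64(-0.6)] [np.float64(4.5), np.float64(48.6), np.float64(4.5)]
[np.float64(-0.6)] [np.float64(4.0), np.float64(48.6), np.float64(4.5)]
[np.float64(-0.6)] [np.float64(3.5), np.float64(48.7), np.float64(4.5)]
[np.float64(-0.6)] [np.float64(3.0), np.float64(48.7), np.float64(4.5)]
[np.float64(-0.6)] [np.float64(2.5), np.float64(48.7), np.float64(4.5)]
[np.float64(-0.6)] [np.float64(2.0), np.float64(48.8), np.float64(4.5)]
[np.float64(-0.6)] [np.float64(1.4), np.float64(48.8), np.float64(4.5)]
```

View pics/a3.png

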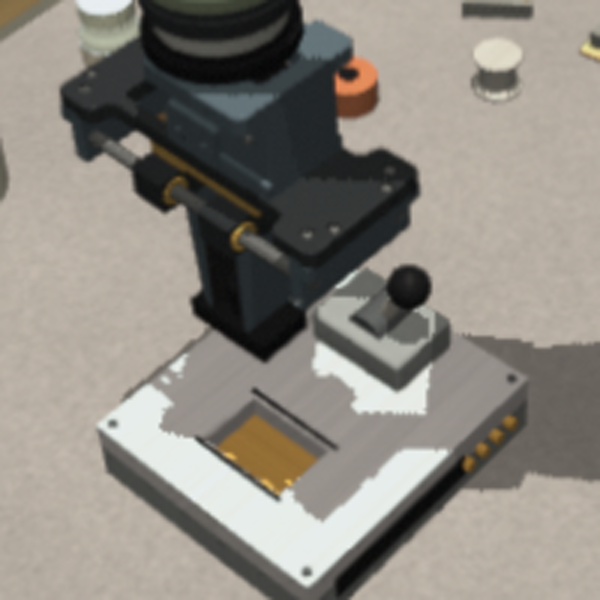

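Emit:
{"fn": "servo_tool", "kwargs": {"plan": [[[0,0,-0.6],[3,28,0],10],[[0,0,-0.6],[6,48,0],10],[[0,0,-0.6],[6,56,0],10],[[0,0,-0.6],[6,56,3],10],[[0,0,-0.6],[4,56,6],10],[[0,0,-0.6],[4,56,6],10],[[0,0,-0.6],[3,56,8],10],[[0,0,-0.6],[3,50,8],10],[[0,0,-0.6],[2,40,8],10],[[0,0,-0.6],[0,20,4],10]]}}

```text
time_s: 8.2
ee_pos: [523.4, -170.2, 112.0]
ee_rot: [-179.8, 0.5, 2.6]
force: [-0.1, 0.7, 0.0]
gripper_width: 19.1
```

```bash
python3 - <<'E'
from h import *
to((526,-180,60),2.2)
f=grab('top');crop(f,370,190,510,330,'b1',5);g=grab('side');crop(g,330,160,470,300,'b1s',5)
E
```

```text
t 8.2 pos [ 523.4 -170.2  112. ] rot [-179.8    0.5    2.6] F [-0.1  0.7  0. ] w 19.1 q [-19.  21. 101.   0.  58. -22.]
turn [-0.2  0.5  0.4] shift [ 2.6 10.  52. ]
```

View pics/b1.png

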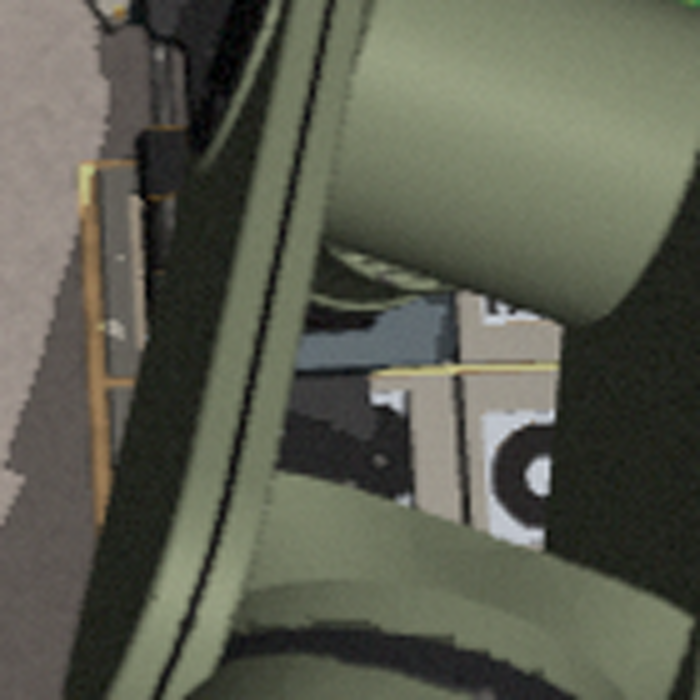

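View pics/b1s.png

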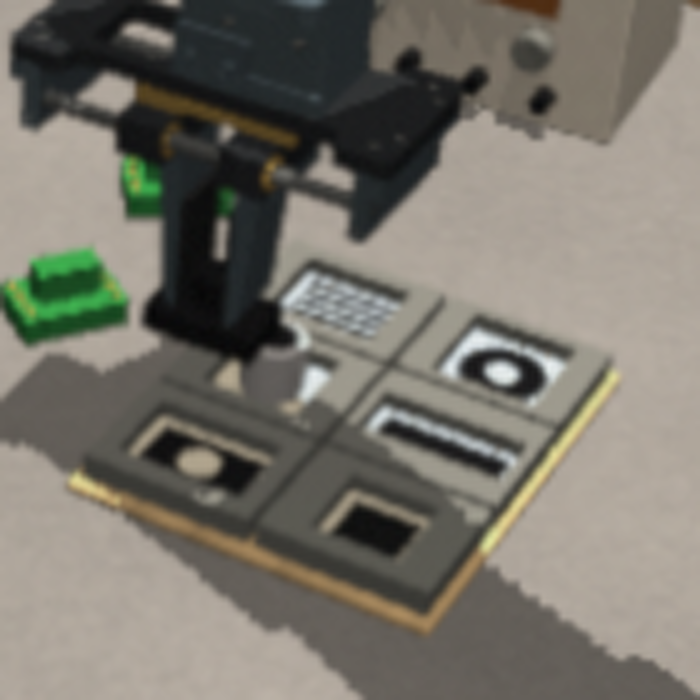

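Emit:
{"fn": "servo_tool", "kwargs": {"plan": [[[-0.2,0.5,0.4],[1.5,5,5],10],[[0,0,0],[1,5,10],10],[[0,0,0],[0,0,15],10],[[0,0,0],[0,0,15],10],[[0,0,0],[0,0,12],10],[[0,0,0],[0,0,6],10],[[0,0,0],[0,0,3],10],[[0,0,0],[0,0,0],10],[[0,0,0],[0,0,0],10],[[0,0,0],[0,0,0],10]]}}

```text
time_s: 9.55
ee_pos: [526.1, -177.3, 40.7]
ee_rot: [-179.9, 0.0, 2.3]
force: [0.1, -0.5, -1.3]
gripper_width: 19.1
```

```bash
python3 - <<'E'
from h import *
to((526,-180.5,25),2.2)
g=grab('side');crop(g,330,180,450,300,'b2s',6)
E
```

```text
t 9.55 pos [ 526.1 -177.3   40.7] rot [-179.9    0.     2.3] F [ 0.1 -0.5 -1.3] w 19.1 q [-20.  26. 106.   0.  48. -22.]
turn [-0.1  0.   0.1] shift [-0.2  3.2 15.7]
```

View pics/b2s.png

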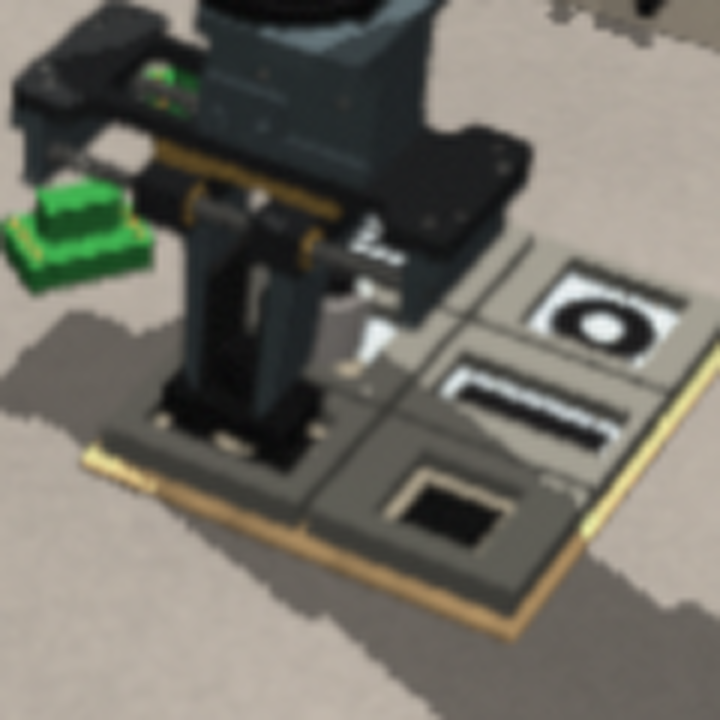

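Emit:
{"fn": "servo_tool", "kwargs": {"plan": [[[0,0,0],[0,1.5,0],10],[[0,0,0],[0,1.5,0],10],[[0,0,0],[0,0,3],10],[[0,0,0],[0,0,3],10],[[0,0,0],[0,0,3],10],[[0,0,0],[0,0,2],10],[[0,0,0],[0,0,2],10],[[0,0,0],[0,0,0],10],[[0,0,0],[0,0,0],10],[[0,0,0],[0,0,0],10]]}}

```text
time_s: 10.85
ee_pos: [526.4, -180.6, 27.0]
ee_rot: [-180.0, -0.0, 2.3]
force: [-0.2, 0.4, -0.8]
gripper_width: 19.0
```

Emit:
{"fn": "servo_tool", "kwargs": {"plan": [[[0,0,0],[0,0,1],10],[[0,0,0],[0,0,1],10],[[0,0,0],[0,0,1],10],[[0,0,0],[0,0,0],10],[[0,0,0],[0,0,0],10],[[0,0,0],[0,0,0],10],[[0,0,0],[0,0,0],10],[[0,0,0],[0,0,0],10],[[0,0,0],[0,0,0],10],[[0,0,0],[0,0,0],10]]}}

```text
time_s: 12.1
ee_pos: [526.7, -180.7, 25.9]
ee_rot: [-180.0, -0.1, 2.3]
force: [0.2, 0.4, 1.0]
gripper_width: 19.1
```

```bash
python3 - <<'E'
from h import *
st()
g=grab('side');crop(g,330,180,450,300,'b3s',6)
E
```

```text
t 12.1 pos [ 526.7 -180.7   25.9] rot [-1.8e+02 -1.0e-01  2.3e+00] F [0.2 0.4 1. ] w 19.1 q [-20.  27. 106.   0.  47. -22.]
```

View pics/b3s.png

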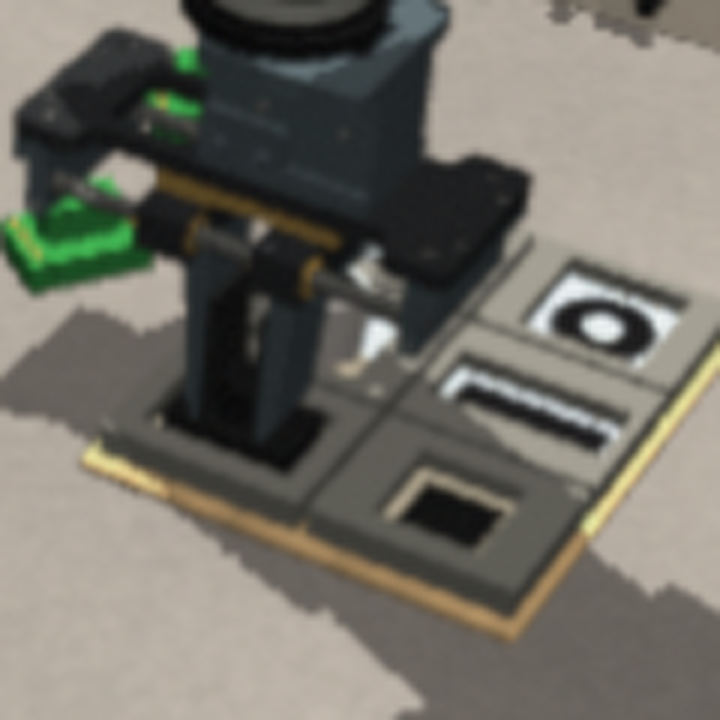

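Emit:
{"fn": "servo_tool", "kwargs": {"plan": [[[0,0,0],[0,0,0],30],[[0,0,0],[0,0,0],40],[[0,0,0],[0,0,0],40],[[0,0,0],[0,0,-5],40],[[0,0,0],[0,0,-10],40],[[0,0,0],[0,0,-20],40],[[0,0,0],[0,0,-30],60],[[0,0,0],[0,0,-30],60],[[0,0,0],[0,0,-20],60],[[0,0,0],[0,0,0],60]]}}

```text
time_s: 13.4
ee_pos: [527.2, -181.0, 148.1]
ee_rot: [179.9, -0.3, 2.3]
force: [-0.6, -0.0, -0.0]
gripper_width: 60.3
```

```bash
python3 - <<'E'
from h import *
st()
g=grab('side');crop(g,330,180,450,300,'b4s',6)
E
```

```text
t 13.4 pos [ 527.2 -181.   148.1] rot [179.9  -0.3   2.3] F [-0.6 -0.  -0. ] w 60.3 q [-20.  19.  98.   0.  62. -22.]
```

View pics/b4s.png

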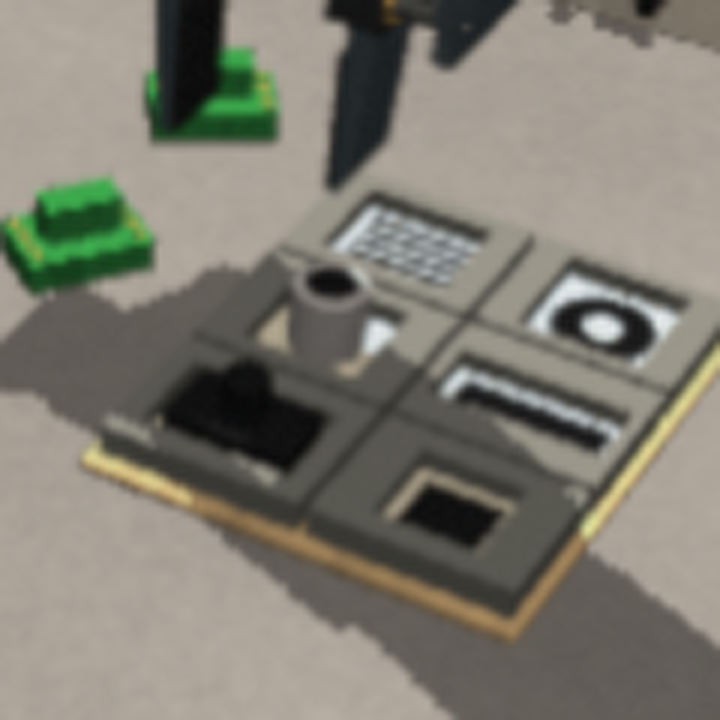

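```bash
python3 - <<'E'
from h import *
f=grab('top');crop(f,370,150,430,210,'c1',10);g=grab('side');crop(g,280,210,360,270,'c1s',10)
E
```

```text
(no output)
```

View pics/c1.png

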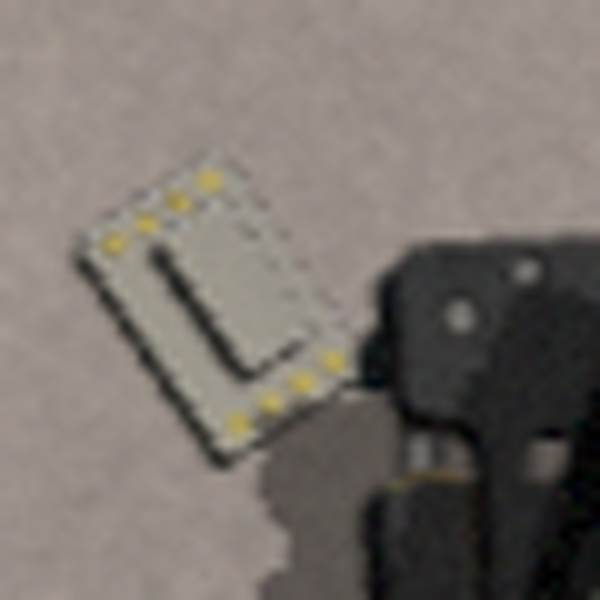

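View pics/c1s.png

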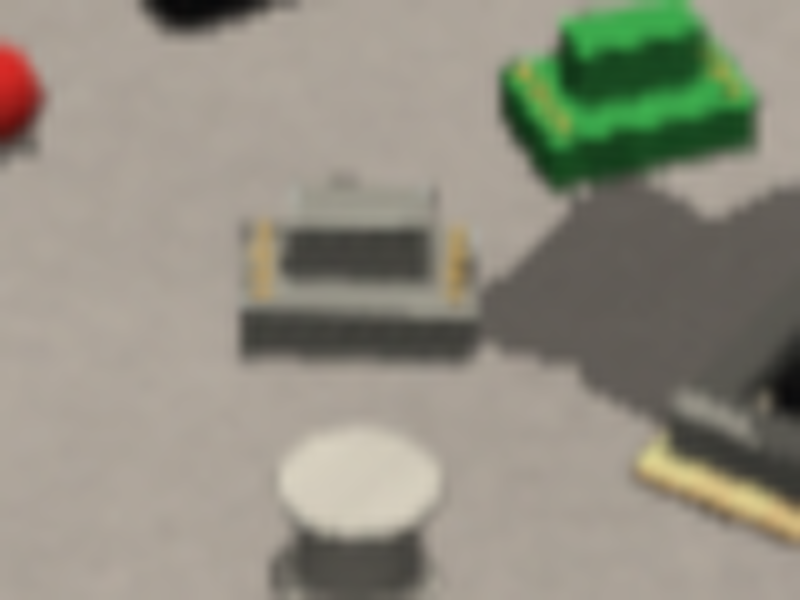

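```bash
python3 - <<'E'
from h import *
f=grab('top');g=grab('side')
P=onz(f,[(370-.05+x/10,150-.05+y/10) for x,y in [(115,244),(209,181),(334,361),(238,424)]],17)
print(P.round(1),P.mean(0).round(1));an=lambda v:np.degrees(np.arctan2(v[1],v[0]))
print(an(P[0]-P[3]),an(P[1]-P[2]),an(P[0]-P[1])-90,an(P[3]-P[2])-90)
Q=onz(g,[(280-.05+x/10,210-.05+y/10) for x,y in [(263,262),(456,265),(360,263)]],17);print(Q.round(1),an(Q[0]-Q[1]))
to((659,-150,100),-55.5)
E
```

```text
[[ 673.2 -128.3   17. ]
 [ 686.7 -148.1   17. ]
 [ 648.6 -173.7   17. ]
 [ 635.2 -153.5   17. ]] [ 660.9 -150.9   17. ]
33.583834415447924 33.89153430057721 34.422863915367145 33.69926719194922
[[ 676.8 -135.6   17. ]
 [ 639.2 -161.9   17. ]
 [ 658.  -149.    17. ]] 34.98912269796521
t 13.65 pos [ 525.4 -180.4  144.8] rot [-1.799e+02  1.000e-01  2.300e+00] F [ 0.4 -0.3  0. ] w 59.7 q [-20.  20.  98.   0.  62. -22.]
turn [-0.   0.1 57.8] shift [134.8 -25.   44.6]
```

```bash
python3 - <<'E'
from h import *
plan((659.5,-150,90),-56,8)
E
```

```text
t 13.65 pos [ 525.4 -180.4  144.8] rot [-1.799e+02  1.000e-01  2.300e+00] F [ 0.4 -0.3  0. ] w 59.7 q [-20.  20.  98.   0.  62. -22.]
[np.float64(7.3)] [np.float64(16.9), np.float64(-3.1), np.float64(6.9)]
[np.float64(7.3)] [np.float64(16.4), np.float64(-5.2), np.float64(6.9)]
[np.float64(7.3)] [np.float64(15.6), np.float64(-7.3), np.float64(6.9)]
[np.float64(7.3)] [np.float64(14.5), np.float64(-9.2), np.float64(6.9)]
[np.float64(7.3)] [np.float64(13.2), np.float64(-11.0), np.float64(6.9)]
[np.float64(7.3)] [np.float64(11.7), np.float64(-12.5), np.float64(6.9)]
[np.float64(7.3)] [np.float64(10.1), np.float64(-13.9), np.float64(6.9)]
[np.float64(7.3)] [np.float64(8.2), np.float64(-15.1), np.float64(6.9)]
```

Emit:
{"fn": "servo_tool", "kwargs": {"plan": [[[0,0,7.3],[17,-3,7],60],[[0,0,7.3],[16,-5,7],60],[[0,0,7.3],[15,-7,7],60],[[0,0,7.3],[14,-9,7],60],[[0,0,7.3],[13,-11,7],60],[[0,0,7.3],[12,-12,7],60],[[0,0,7.3],[10,-14,7],60],[[0,0,7.3],[8,-15,7],60],[[0,0,0],[0,0,0],60],[[0,0,0],[0,0,0],60]]}}

```text
time_s: 14.9
ee_pos: [655.4, -150.5, 74.4]
ee_rot: [179.1, 1.0, -57.9]
force: [-0.5, -0.1, 1.1]
gripper_width: 60.0
```

```bash
python3 - <<'E'
from h import *
to((659.5,-150,19),-56)
g=grab('side');crop(g,240,150,400,270,'c2s',5)
E
```

```text
t 14.9 pos [ 655.4 -150.5   74.4] rot [179.1   1.  -57.9] F [-0.5 -0.1  1.1] w 60.0 q [-14.  34.  85.   0.  62.  44.]
turn [ 0.9  1.  -1.9] shift [ 2.7 -4.7 55.3]
```

View pics/c2s.png

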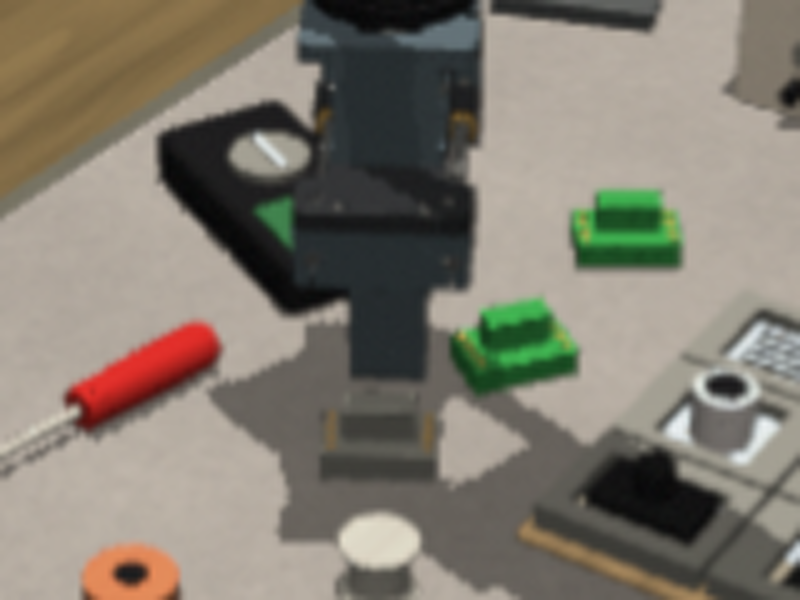

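Emit:
{"fn": "servo_tool", "kwargs": {"plan": [[[0.5,0.5,-1],[1.3,-2,5],40],[[0.4,0.5,-0.9],[1.4,-2.5,10],40],[[0,0,0],[0,0,12],40],[[0,0,0],[0,0,12],40],[[0,0,0],[0,0,8],40],[[0,0,0],[0,0,4],40],[[0,0,0],[0,0,2],40],[[0,0,0],[0,0,0],40],[[0,0,0],[0,0,0],40],[[0,0,0],[0,0,0],40]]}}

```text
time_s: 16.2
ee_pos: [659.8, -150.8, 18.5]
ee_rot: [-179.9, -0.1, -55.8]
force: [0.0, 0.2, -0.5]
gripper_width: 40.0
```

```bash
python3 - <<'E'
from h import *
to((659.5,-150,19),-56)
E
```

```text
t 16.2 pos [ 659.8 -150.8   18.5] rot [-1.799e+02 -1.000e-01 -5.580e+01] F [ 0.   0.2 -0.5] w 40.0 q [-14.  36.  89.   0.  54.  42.]
turn [-0.1 -0.1  0.2] shift [-0.8 -0.2 -0.5]
```

Close and lift.

Emit:
{"fn": "servo_tool", "kwargs": {"plan": [[[0,0,0],[0,0,0],5],[[0,0,0],[0,0,0],5],[[0,0,0],[0,0,0],5],[[0,0,0],[0,0,0],5],[[0,0,0],[0,0,-3],5],[[0,0,0],[0,0,-8],5],[[0,0,0],[0,0,-16],5],[[0,0,0],[0,0,-16],5],[[0,0,0],[0,0,-8],5],[[0,0,0],[0,0,0],5]], "squeeze": 35}}

```text
time_s: 17.45
ee_pos: [660.3, -150.9, 74.6]
ee_rot: [-179.8, -0.2, -55.8]
force: [0.3, -0.9, -0.7]
gripper_width: 16.0
```

```bash
python3 - <<'E'
from h import *
st()
g=grab('side');crop(g,240,150,400,270,'c3s',5)
plan((497,311,160),-93.7,14)
E
```

```text
t 17.45 pos [ 660.3 -150.9   74.6] rot [-179.8   -0.2  -55.8] F [ 0.3 -0.9 -0.7] w 16.0 q [-14.  33.  86.   0.  61.  42.]
t 17.5 pos [ 660.1 -150.9   74.1] rot [-1.798e+02 -1.000e-01 -5.580e+01] F [ 0.5  1.5 -1.1] w 15.7 q [-14.  33.  86.   0.  61.  42.]
[np.float64(2.7)] [np.float64(-33.8), np.float64(-8.9), np.float64(-6.1)]
[np.float64(2.7)] [np.float64(-34.2), np.float64(-7.3), np.float64(-6.1)]
[np.float64(2.7)] [np.float64(-34.5), np.float64(-5.7), np.float64(-6.1)]
[np.float64(2.7)] [np.float64(-34.8), np.float64(-4.0), np.float64(-6.1)]
[np.float64(2.7)] [np.float64(-34.9), np.float64(-2.4), np.float64(-6.1)]
[np.float64(2.7)] [np.float64(-35.0), np.float64(-0.7), np.float64(-6.1)]
[np.float64(2.7)] [np.float64(-35.0), np.float64(0.9), np.float64(-6.1)]
[np.float64(2.7)] [np.float64(-34.9), np.float64(2.6), np.float64(-6.1)]
[np.float64(2.7)] [np.float64(-34.7), np.float64(4.2), np.float64(-6.1)]
[np.float64(2.7)] [np.float64(-34.5), np.float64(5.8), np.float64(-6.1)]
[np.float64(2.7)] [np.float64(-34.2), np.float64(7.5), np.float64(-6.1)]
[np.float64(2.7)] [np.float64(-33.8), np.float64(9.1), np.float64(-6.1)]
[np.float64(2.7)] [np.float64(-33.3), np.float64(10.7), np.float64(-6.1)]
[np.float64(2.7)] [np.float64(-32.8), np.float64(12.2), np.float64(-6.1)]
```

View pics/c3s.png

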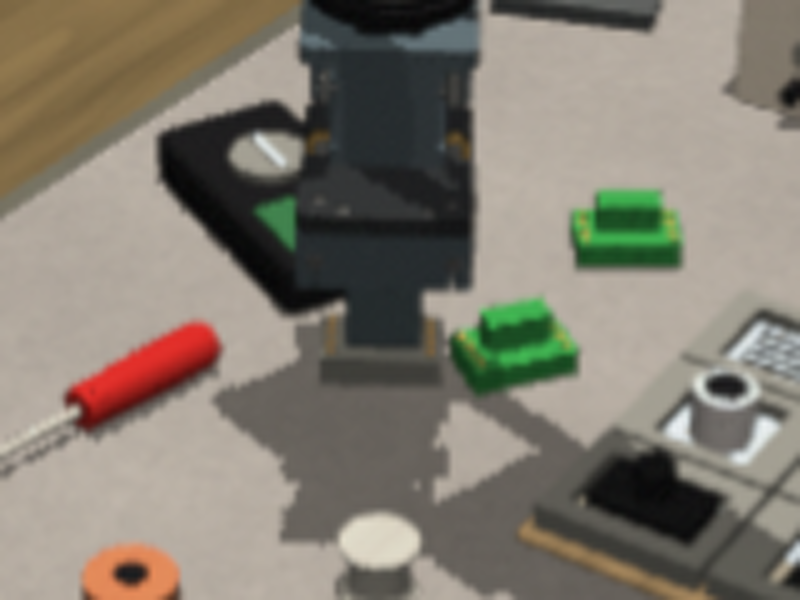

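Emit:
{"fn": "servo_tool", "kwargs": {"plan": [[[0,0,2.7],[-20,-6,-10],5],[[0,0,2.7],[-34,-7,-10],5],[[0,0,2.7],[-35,-6,-10],5],[[0,0,2.7],[-35,-4,-10],5],[[0,0,2.7],[-35,-2,-10],5],[[0,0,2.7],[-35,-1,-10],5],[[0,0,2.7],[-35,1,-10],5],[[0,0,2.7],[-35,3,-10],5],[[0,0,2.7],[-35,4,-5],5],[[0,0,2.7],[-30,5,0],5]]}}

```text
time_s: 18.75
ee_pos: [545.7, 170.8, 155.6]
ee_rot: [179.6, 0.1, -84.0]
force: [0.3, 0.1, -1.1]
gripper_width: 15.7
```

```bash
python3 - <<'E'
from h import *
plan((496,311,155),-93.7,6)
E
```

```text
t 18.75 pos [545.7 170.8 155.6] rot [ 1.796e+02  1.000e-01 -8.400e+01] F [ 0.3  0.1 -1.1] w 15.7 q [ 16.  21.  95.   0.  65. 100.]
[np.float64(1.6)] [np.float64(-24.1), np.float64(5.8), np.float64(0.1)]
[np.float64(1.6)] [np.float64(-23.9), np.float64(6.5), np.float64(0.1)]
[np.float64(1.6)] [np.float64(-23.7), np.float64(7.2), np.float64(0.1)]
[np.float64(1.6)] [np.float64(-23.5), np.float64(7.8), np.float64(0.1)]
[np.float64(1.6)] [np.float64(-23.3), np.float64(8.5), np.float64(0.1)]
[np.float64(1.6)] [np.float64(-23.1), np.float64(9.1), np.float64(0.1)]
```

Emit:
{"fn": "servo_tool", "kwargs": {"plan": [[[0,0,1.6],[-24,6,0],5],[[0,0,1.6],[-24,6,0],5],[[0,0,1.6],[-24,7,0],5],[[0,0,1.6],[-22,8,0],5],[[0,0,1.6],[-20,8,0],5],[[0,0,1.6],[-12,8,0],5],[[0,0,0],[-6,2,5],5],[[0,0,0],[0,0,10],5],[[0,0,0],[0,0,0],5],[[0,0,0],[0,0,0],5]]}}

```text
time_s: 20.0
ee_pos: [490.4, 305.3, 134.8]
ee_rot: [179.0, -0.3, -93.7]
force: [0.9, -0.8, -2.0]
gripper_width: 16.0
```

```bash
python3 - <<'E'
from h import *
to((496,311,75),-93.7)
g=grab('side');crop(g,150,270,350,430,'d1s',4)
f=grab('top');crop(f,100,180,260,310,'d1',4)
E
```

```text
t 20.0 pos [490.4 305.3 134.8] rot [179.   -0.3 -93.7] F [ 0.9 -0.8 -2. ] w 16.0 q [ 31.  22.  95.   0.  63. 124.]
turn [ 1.  -0.3 -0. ] shift [-6.4 -6.2 59.7]
```

View pics/d1s.png

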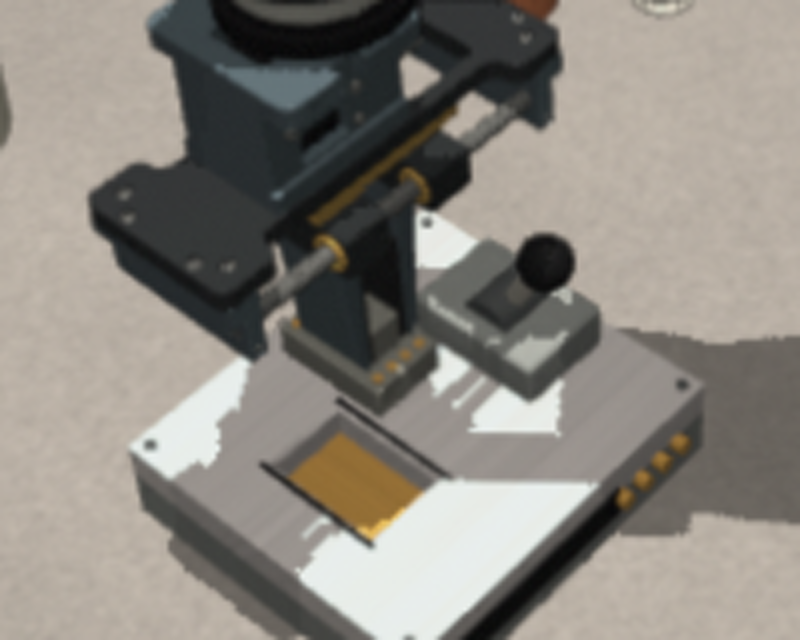

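View pics/d1.png

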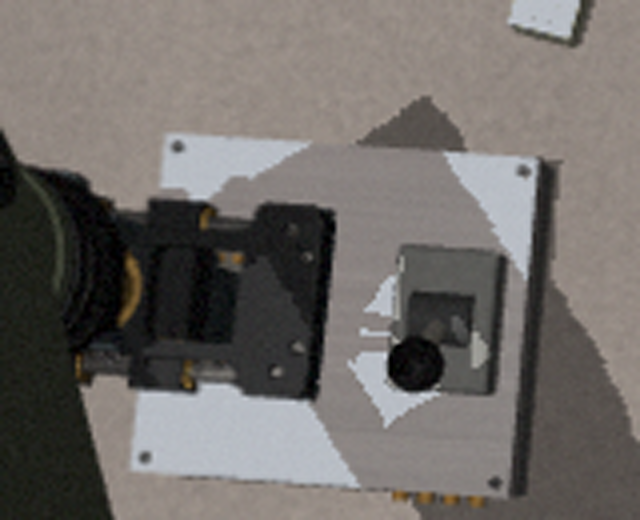

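Emit:
{"fn": "servo_tool", "kwargs": {"plan": [[[0.5,-0.2,0],[-3,-3,5],5],[[0.5,-0.1,0],[-3,-3,10],5],[[0,0,0],[0,0,12],5],[[0,0,0],[0,0,12],5],[[0,0,0],[0,0,10],5],[[0,0,0],[0,0,6],5],[[0,0,0],[0,0,2],5],[[0,0,0],[0,0,0],5],[[0,0,0],[0,0,0],5],[[0,0,0],[0,0,0],5]]}}

```text
time_s: 21.35
ee_pos: [497.6, 311.1, 74.1]
ee_rot: [-179.8, 0.0, -93.8]
force: [0.1, 0.4, -0.8]
gripper_width: 15.9
```

```bash
python3 - <<'E'
from h import *
to((496,311,70),-93.7)
g=grab('side');crop(g,190,340,290,420,'d2s',8)
E
```

```text
t 21.35 pos [497.6 311.1  74.1] rot [-179.8    0.   -93.8] F [ 0.1  0.4 -0.8] w 15.9 q [ 31.  26.  99.  -0.  54. 125.]
turn [-0.2  0.  -0.1] shift [0.2 1.6 4.1]
```

View pics/d2s.png

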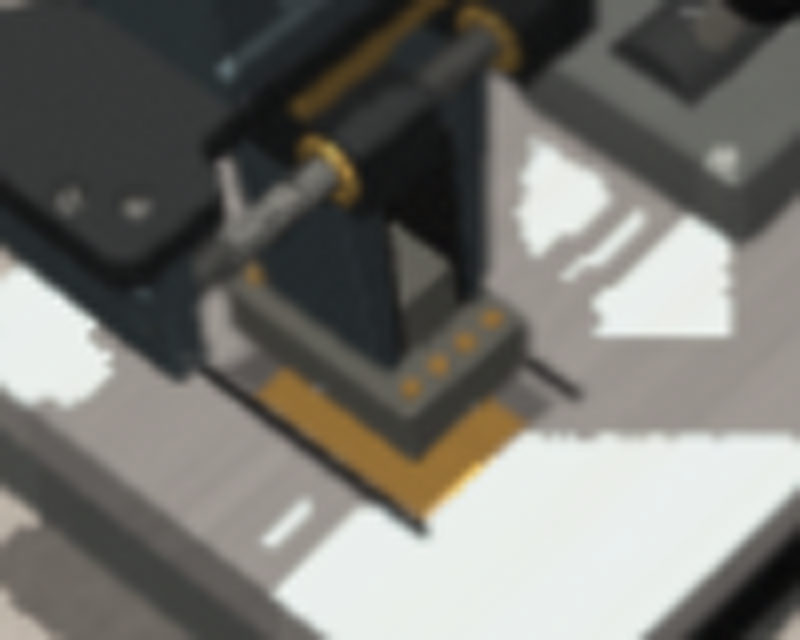

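```bash
python3 - <<'E'
from h import *
g=grab('side')
q=lambda x,y,z:onz(g,[(190-.06+x/8,340-.06+y/8)],z)[0]
r=R.from_euler('z',3.7,degrees=True)
c=np.array([496,311,0])
for n,x,y,z in [('ad -x+y',415,458,55.6),('ad -x-y',525,352,55.6),('ad top -x+y',410,412,71.6),('ad top -x-y',527,322,71.6),('rec -x+y',412,516,45),('rec edge -x-y(540,425)',548,412,45),('rec left edge',262,385,45)]:
    print(n,r.apply(q(x,y,z)-c).round(1))
E
```

```text
ad -x+y [-25.7  16.5  55.6]
ad -x-y [-24.  -18.8  55.6]
ad top -x+y [-25.9  16.5  71.6]
ad top -x-y [-28.1 -16.3  71.6]
rec -x+y [-29.6  22.5  45. ]
rec edge -x-y(540,425) [-32.7 -15.9  45. ]
rec left edge [19.2 18.9 45. ]
```

Emit:
{"fn": "servo_tool", "kwargs": {"plan": [[[-0.2,0,0],[-0.5,1.2,2],5],[[0,0,0],[0,1.2,2],5],[[0,0,0],[0,0,2],5],[[0,0,0],[0,0,2],5],[[0,0,0],[0,0,2],5],[[0,0,0],[0,0,1],5],[[0,0,0],[0,0,1],5],[[0,0,0],[0,0,1],5],[[0,0,0],[0,0,0],5],[[0,0,0],[0,0,0],5]]}}

```text
time_s: 22.7
ee_pos: [495.0, 311.8, 60.2]
ee_rot: [179.9, 0.0, -93.8]
force: [0.9, 0.4, -2.1]
gripper_width: 15.2
```

```bash
python3 - <<'E'
from h import *
to((495.2,311.8,55),-93.7)
g=grab('side');crop(g,190,340,290,420,'d3s',8)
E
```

```text
t 22.7 pos [495.  311.8  60.2] rot [179.9   0.  -93.8] F [ 0.9  0.4 -2.1] w 15.2 q [ 31.  27. 100.   0.  53. 125.]
turn [ 0.1  0.  -0.1] shift [-0.  -0.2  5.2]
```

View pics/d3s.png

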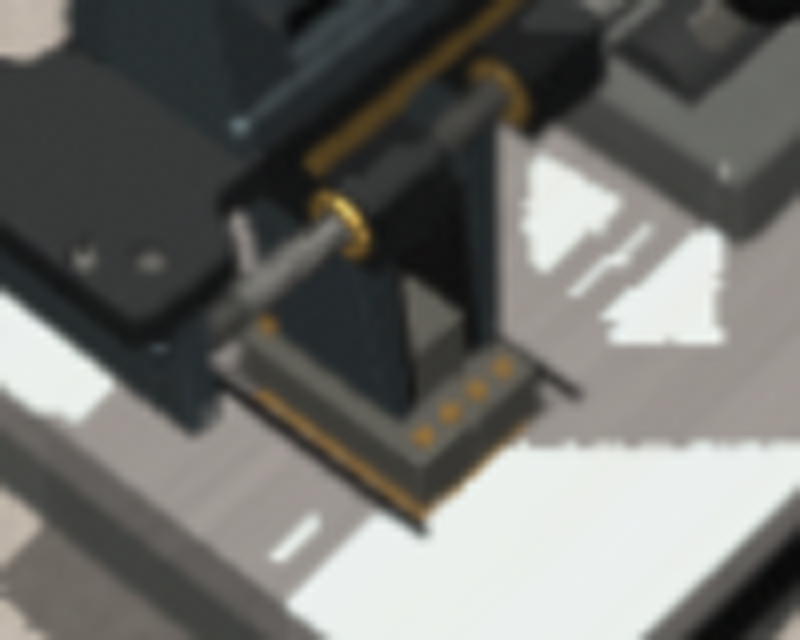

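Emit:
{"fn": "servo_tool", "kwargs": {"plan": [[[0,0,0],[0,0,1.5],5],[[0,0,0],[0,0,1.5],5],[[0,0,0],[0,0,1.5],5],[[0,0,0],[0,0,1],5],[[0,0,0],[0,0,1],5],[[0,0,0],[0,0,1],5],[[0,0,0],[0,0,0],5],[[0,0,0],[0,0,0],5],[[0,0,0],[0,0,0],5],[[0,0,0],[0,0,0],5]]}}

```text
time_s: 24.0
ee_pos: [495.1, 311.9, 52.8]
ee_rot: [180.0, 0.0, -93.8]
force: [0.1, -0.1, 0.5]
gripper_width: 16.1
```

```bash
python3 - <<'E'
from h import *
st()
g=grab('side');crop(g,190,340,290,420,'d4s',8)
E
```

```text
t 24.0 pos [495.1 311.9  52.8] rot [180.    0.  -93.8] F [ 0.1 -0.1  0.5] w 16.1 q [ 31.  27. 101.   0.  52. 125.]
```

View pics/d4s.png

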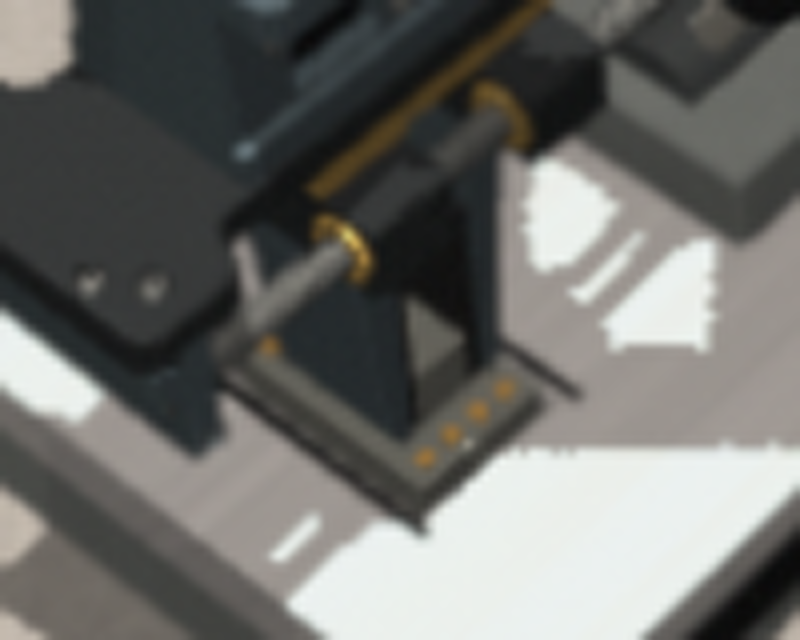

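Emit:
{"fn": "servo_tool", "kwargs": {"plan": [[[0,0,0],[0,0,2],5],[[0,0,0],[0,0,2],5],[[0,0,0],[0,0,2],5],[[0,0,0],[0,0,2],5],[[0,0,0],[0,0,2],5],[[0,0,0],[0,0,2],5],[[0,0,0],[0,0,1],5],[[0,0,0],[0,0,1],5],[[0,0,0],[0,0,1],5],[[0,0,0],[0,0,1],5]], "squeeze": 40}}

```text
time_s: 25.3
ee_pos: [495.2, 311.9, 47.9]
ee_rot: [-179.8, 0.2, -93.7]
force: [-2.8, -1.7, 10.9]
gripper_width: 15.5
```

```bash
python3 - <<'E'
from h import *
st()
g=grab('side');crop(g,190,340,290,420,'d5s',8)
E
```

```text
t 25.3 pos [495.2 311.9  47.9] rot [-179.8    0.2  -93.7] F [-2.8 -1.7 10.9] w 15.5 q [ 31.  28. 101.   0.  51. 125.]
```

View pics/d5s.png

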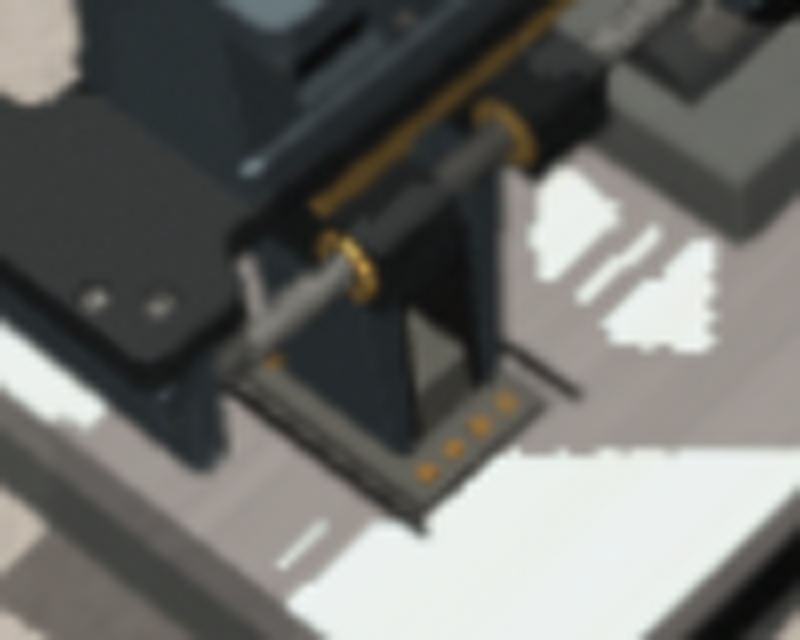

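Emit:
{"fn": "servo_tool", "kwargs": {"plan": [[[0,0,0],[0,0,2],5],[[0,0,0],[0,0,2],5],[[0,0,0],[0,0,2],5],[[0,0,0],[0,0,2],5],[[0,0,0],[0,0,0],5],[[0,0,0],[0,0,0],5],[[0,0,0],[0,0,0],25],[[0,0,0],[0,0,0],36],[[0,0,0],[0,0,0],36],[[0,0,0],[0,0,0],36]]}}

```text
time_s: 26.6
ee_pos: [495.5, 312.1, 46.4]
ee_rot: [-179.7, 0.2, -93.7]
force: [-0.6, -0.7, 0.1]
gripper_width: 36.0
```

```bash
python3 - <<'E'
from h import *
st()
E
```

```text
t 26.6 pos [495.5 312.1  46.4] rot [-179.7    0.2  -93.7] F [-0.6 -0.7  0.1] w 36.0 q [ 31.  28. 101.   0.  51. 125.]
```

Emit:
{"fn": "servo_tool", "kwargs": {"plan": [[[0,0,0],[0,0,-3],36],[[0,0,0],[0,0,-6],36],[[0,0,0],[0,0,-10],36],[[0,0,0],[0,0,-20],36],[[0,0,0],[0,0,-20],36],[[0,0,0],[0,0,-15],36],[[0,0,0],[0,0,-5],36],[[0,0,0],[0,0,0],36],[[0,0,0],[0,0,0],0],[[0,0,0],[0,0,0],0]]}}

```text
time_s: 27.85
ee_pos: [494.7, 311.5, 129.8]
ee_rot: [-179.7, 0.2, -93.7]
force: [-0.0, -0.7, -0.6]
gripper_width: 18.9
```

```bash
python3 - <<'E'
from h import *
st()
g=grab('side');crop(g,190,330,290,420,'d6s',8)
E
```

```text
t 27.85 pos [494.7 311.5 129.8] rot [-179.7    0.2  -93.7] F [-0.  -0.7 -0.6] w 18.9 q [ 31.  23.  96.   0.  61. 125.]
```

View pics/d6s.png

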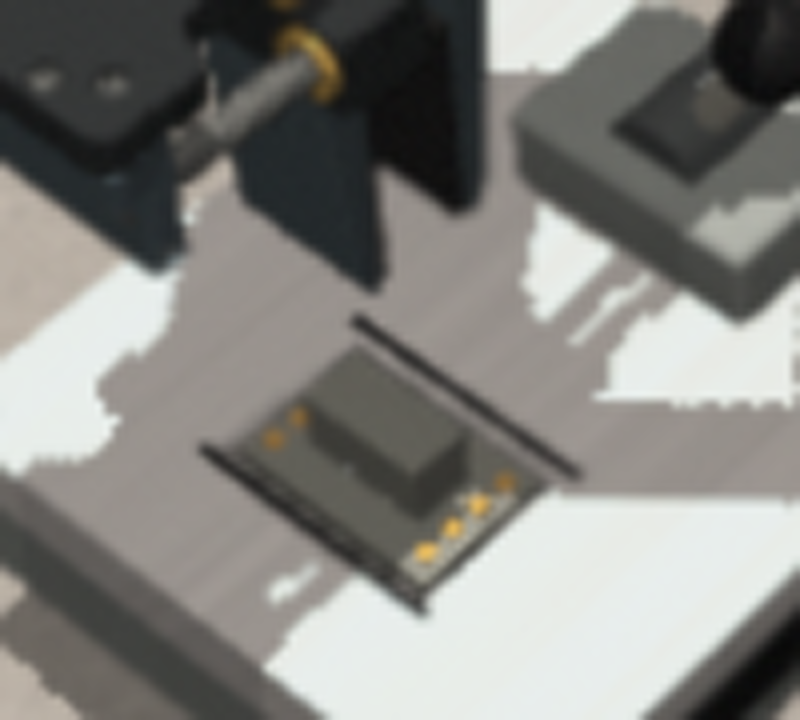

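Emit:
{"fn": "servo_tool", "kwargs": {"plan": [[[-0.3,0,0],[0,0,10],0],[[0,0,0],[0,0,15],0],[[0,0,0],[0,0,15],0],[[0,0,0],[0,0,12],0],[[0,0,0],[0,0,6],0],[[0,0,0],[0,0,2],0],[[0,0,0],[0,0,1],0],[[0,0,0],[0,0,0],0],[[0,0,0],[0,0,0],0],[[0,0,0],[0,0,0],0]]}}

```text
time_s: 29.15
ee_pos: [494.4, 311.6, 64.3]
ee_rot: [179.9, 0.2, -93.7]
force: [0.5, 1.5, 0.9]
gripper_width: 0.5
```

```bash
python3 - <<'E'
from h import *
st()
E
```

```text
t 29.15 pos [494.4 311.6  64.3] rot [179.9   0.2 -93.7] F [0.5 1.5 0.9] w 0.5 q [ 31.  27. 100.   0.  53. 125.]
```

Emit:
{"fn": "servo_tool", "kwargs": {"plan": [[[0,0,0],[0,0,1],0],[[0,0,0],[0,0,1],0],[[0,0,0],[0,0,2],0],[[0,0,0],[0,0,2],0],[[0,0,0],[0,0,3],0],[[0,0,0],[0,0,3],0],[[0,0,0],[0,0,4],0],[[0,0,0],[0,0,4],0],[[0,0,0],[0,0,4],0],[[0,0,0],[0,0,4],0]]}}

```text
time_s: 30.4
ee_pos: [494.7, 311.8, 63.1]
ee_rot: [-179.6, 0.5, -93.7]
force: [-6.2, -4.1, 24.5]
gripper_width: 0.4
```

Emit:
{"fn": "servo_tool", "kwargs": {"plan": [[[0,0,0],[0,0,-5],0],[[0,0,0],[0,0,-20],0],[[0,0,0],[0,0,-25],0],[[0,0,0],[0,0,-25],0],[[0,0,0],[0,15,-12],0],[[0,0,0],[15,25,0],0],[[0,0,0],[30,20,0],0],[[0,0,0],[30,8,0],0],[[0,0,0],[15,0,0],0],[[0,0,0],[0,0,0],0]]}}

```text
time_s: 31.65
ee_pos: [412.6, 223.5, 149.1]
ee_rot: [-179.9, 0.4, -93.7]
force: [0.3, 0.3, 0.7]
gripper_width: 0.3
```

```bash
python3 - <<'E'
from h import *
to((430,215,98),-93.7)
g=grab('side');f=grab('top');crop(f,120,180,260,310,'e1',5);crop(g,150,250,350,430,'e1s',4)
E
```

```text
t 31.65 pos [412.6 223.5 149.1] rot [-179.9    0.4  -93.7] F [0.3 0.3 0.7] w 0.3 q [ 27.  12. 109.   0.  59. 120.]
turn [-0.1  0.4  0. ] shift [  7.8 -17.9  51.1]
```

View pics/e1s.png

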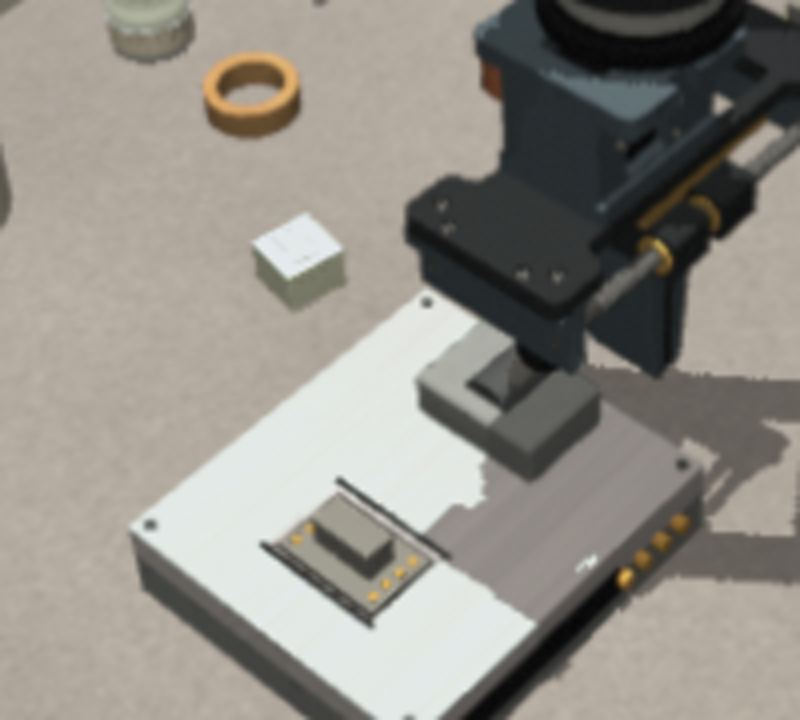

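View pics/e1.png

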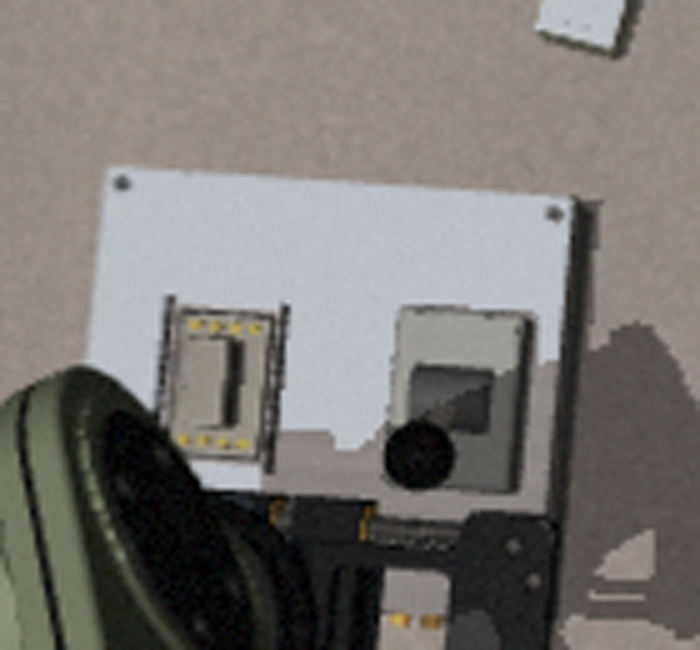

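Emit:
{"fn": "servo_tool", "kwargs": {"plan": [[[0,0.4,0],[4,-4,5],0],[[0,0,0],[3,-3,12],0],[[0,0,0],[0,0,15],0],[[0,0,0],[0,0,12],0],[[0,0,0],[0,0,5],0],[[0,0,0],[0,0,0],0],[[0,0,0],[0,-5,0],0],[[0,0,0],[0,-5,0],0],[[0,0,0],[0,-3,0],0],[[0,0,0],[0,0,0],0]]}}

```text
time_s: 33.0
ee_pos: [436.6, 217.8, 96.6]
ee_rot: [-179.9, 0.1, -93.5]
force: [-0.1, 0.6, -0.4]
gripper_width: 0.5
```

```bash
python3 - <<'E'
from h import *
to((435,214.5,98),-93.7)
g=grab('side');crop(g,150,250,350,430,'e2s',4)
E
```

```text
t 33.0 pos [436.6 217.8  96.6] rot [-1.799e+02  1.000e-01 -9.350e+01] F [-0.1  0.6 -0.4] w 0.5 q [ 25.  17. 111.  -0.  52. 119.]
turn [-0.1  0.1  0.2] shift [ 3.4  1.4 -1.4]
```

View pics/e2s.png

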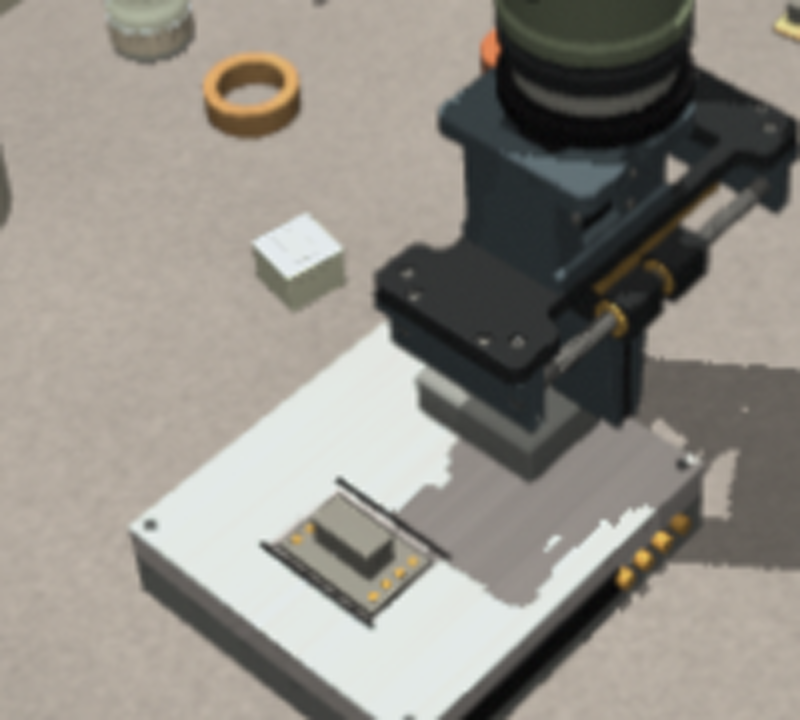

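Now push forward (−tool y) with a small lateral correction.

Emit:
{"fn": "servo_tool", "kwargs": {"plan": [[[0,0,0],[2,-3,0],0],[[0,0,0],[1,-4,0],0],[[0,0,0],[0,-5,0],0],[[0,0,0],[0,-6,0],0],[[0,0,0],[0,-6,0],0],[[0,0,0],[0,-6,0],0],[[0,0,0],[0,-6,0],0],[[0,0,0],[0,-6,0],0],[[0,0,0],[0,-4,0],0],[[0,0,0],[0,0,0],0]]}}

```text
time_s: 34.3
ee_pos: [484.3, 211.5, 96.0]
ee_rot: [180.0, 0.0, -93.6]
force: [-0.9, 0.2, 0.4]
gripper_width: 0.5
```

```bash
python3 - <<'E'
from h import *
st()
f=grab('top');crop(f,120,180,260,310,'e3',5)
g=grab('side');crop(g,150,250,350,430,'e3s',4)
E
```

```text
t 34.3 pos [484.3 211.5  96. ] rot [180.    0.  -93.6] F [-0.9  0.2  0.4] w 0.5 q [ 22.  20. 106.   0.  54. 116.]
```

View pics/e3.png

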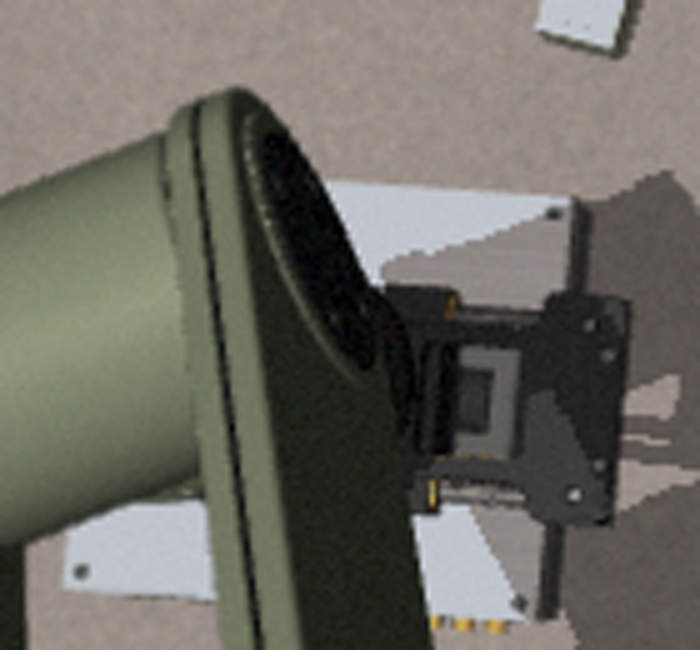

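Continue pushing in steps until force builds.

Emit:
{"fn": "servo_tool", "kwargs": {"plan": [[[0,0,0],[0,-3,0],0],[[0,0,0],[0,-3,0],0],[[0,0,0],[0,-3,0],0],[[0,0,0],[0,-3,0],0],[[0,0,0],[0,-2,0],0],[[0,0,0],[0,-2,0],0],[[0,0,0],[0,0,0],0],[[0,0,0],[0,0,0],0],[[0,0,0],[0,0,0],0],[[0,0,0],[0,0,0],0]]}}

```text
time_s: 35.65
ee_pos: [483.9, 211.5, 96.7]
ee_rot: [178.1, -0.1, -93.6]
force: [-1.5, 1.1, -0.1]
gripper_width: 0.6
```

```bash
python3 - <<'E'
from h import *
st()
g=grab('side');crop(g,180,250,340,400,'e4s',5)
E
```

```text
t 35.65 pos [483.9 211.5  96.7] rot [ 1.781e+02 -1.000e-01 -9.360e+01] F [-1.5  1.1 -0.1] w 0.6 q [ 22.  21. 104.   1.  57. 115.]
```

View pics/e4s.png

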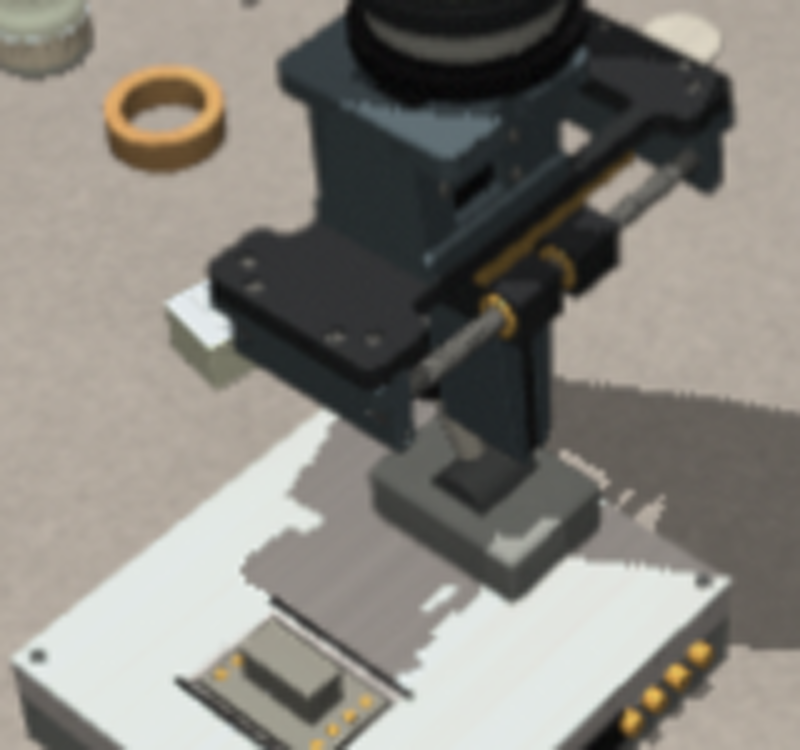

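Emit:
{"fn": "servo_tool", "kwargs": {"plan": [[[-1,0,0],[0,-2,0],0],[[-1,0,0],[0,-3,0],0],[[0,0,0],[0,-4,0],0],[[0,0,0],[0,-4,0],0],[[0,0,0],[0,-4,0],0],[[0,0,0],[0,-4,0],0],[[0,0,0],[0,-4,0],0],[[0,0,0],[0,-4,0],0],[[0,0,0],[0,-4,0],0],[[0,0,0],[0,-4,0],0]]}}

```text
time_s: 36.95
ee_pos: [482.8, 211.6, 98.7]
ee_rot: [170.8, -0.3, -93.9]
force: [-12.6, 1.9, 10.1]
gripper_width: 0.6
```

```bash
python3 - <<'E'
from h import *
to((455,213,98),-93.7)
E
```

```text
t 36.95 pos [482.8 211.6  98.7] rot [170.8  -0.3 -93.9] F [-12.6   1.9  10.1] w 0.6 q [ 20.  24.  99.   4.  65. 112.]
turn [ 9.2 -0.3 -0.2] shift [ 0.5 27.4  5.1]
```

Emit:
{"fn": "servo_tool", "kwargs": {"plan": [[[0,0,0],[0,5,0],0],[[3,0,0],[0,8,0],0],[[3,0,0],[0,8,0],0],[[3,0,0],[0,8,-5],0],[[0,0,0],[0,5,-10],0],[[0,0,0],[0,0,-20],0],[[0,0,0],[0,0,-20],20],[[0,0,0],[0,10,-15],40],[[0,0,0],[0,10,0],70],[[0,0,0],[0,0,0],70]]}}

```text
time_s: 38.2
ee_pos: [435.0, 215.6, 176.2]
ee_rot: [-179.2, -0.1, -93.9]
force: [0.3, 0.0, 0.0]
gripper_width: 37.7
```

```bash
python3 - <<'E'
from h import *
to((650,170,120),-14)
f=grab('top');crop(f,120,160,260,310,'e5',5)
g=grab('side');crop(g,180,290,340,400,'e5s',5)
E
```

```text
t 38.2 pos [435.  215.6 176.2] rot [-1.792e+02 -1.000e-01 -9.390e+01] F [0.3 0.  0. ] w 37.7 q [ 25.  12. 105.  -1.  63. 119.]
turn [ -0.5  -0.7 -79.9] shift [  30.8 -216.8   59.2]
```

View pics/e5.png

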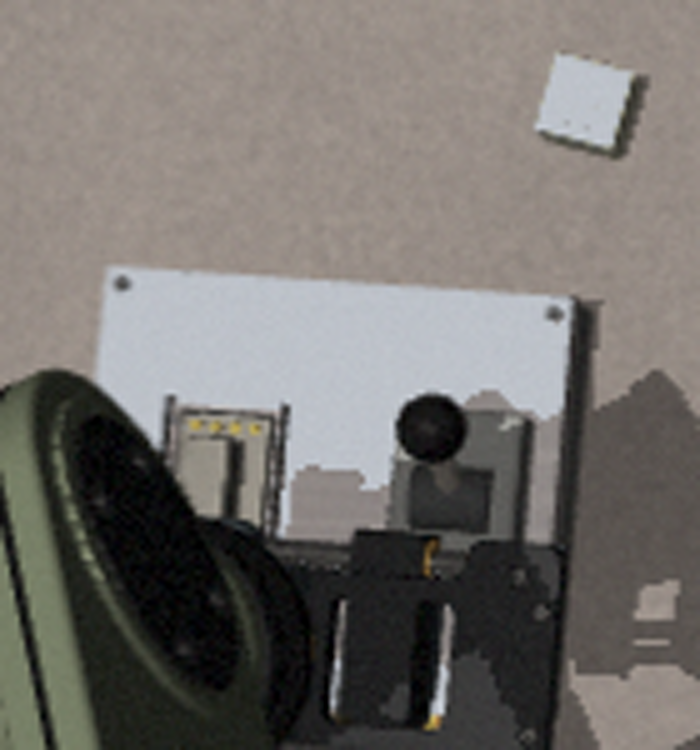

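View pics/e5s.png

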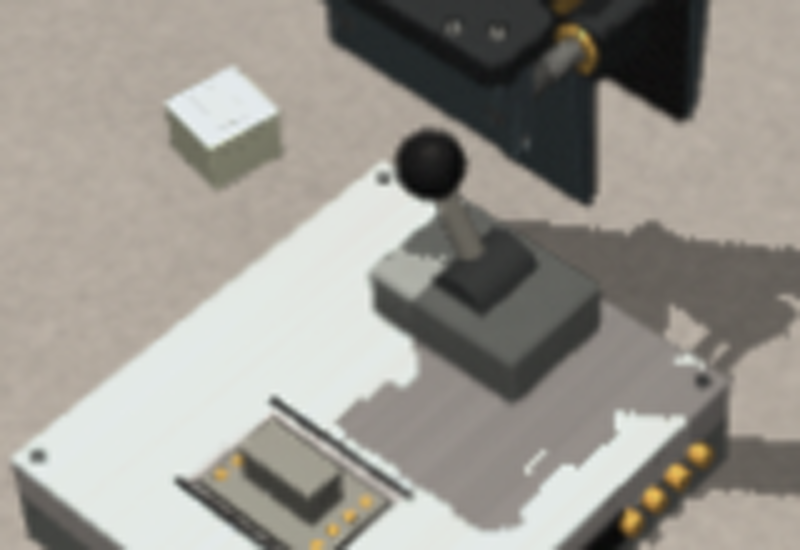

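```bash
python3 - <<'E'
from h import *
f=grab('top');g=grab('side')
print(tri(f,(119.9+432/5,159.9+428/5),g,(179.9+431/5,289.9+164/5)))
print('hypothetical start', 467,110)
plan((648,172,110),-14,12)
E
```

```text
(array([513.99493462, 209.57835967, 109.81708037]), np.float64(1.597764137168588))
hypothetical start 467 110
t 38.4 pos [436.  215.7 176. ] rot [-1.792e+02 -1.000e-01 -9.390e+01] F [ 0.1  0.2 -0.8] w 53.7 q [ 25.  12. 105.  -1.  63. 119.]
[np.float64(-6.7)] [np.float64(2.4), np.float64(-17.9), np.float64(5.5)]
[np.float64(-6.7)] [np.float64(4.5), np.float64(-17.5), np.float64(5.5)]
[np.float64(-6.7)] [np.float64(6.5), np.float64(-16.8), np.float64(5.5)]
[np.float64(-6.7)] [np.float64(8.4), np.float64(-16.0), np.float64(5.5)]
[np.float64(-6.7)] [np.float64(10.2), np.float64(-14.9), np.float64(5.5)]
[np.float64(-6.7)] [np.float64(11.8), np.float64(-13.6), np.float64(5.5)]
[np.float64(-6.7)] [np.float64(13.3), np.float64(-12.1), np.float64(5.5)]
[np.float64(-6.7)] [np.float64(14.7), np.float64(-10.5), np.float64(5.5)]
[np.float64(-6.7)] [np.float64(15.8), np.float64(-8.7), np.float64(5.5)]
[np.float64(-6.7)] [np.float64(16.7), np.float64(-6.9), np.float64(5.5)]
[np.float64(-6.7)] [np.float64(17.4), np.float64(-4.9), np.float64(5.5)]
[np.float64(-6.7)] [np.float64(17.8), np.float64(-2.8), np.float64(5.5)]
```

```bash
python3 - <<'E'
from h import *
f=grab('top');g=grab('side')
an=lambda v:np.degrees(np.arctan2(v[1],v[0]))
P=onz(g,[(179.9+x/5,289.9+y/5) for x,y in [(165,106),(233,66),(282,110),(212,153)]],26);print(P.round(1),P.mean(0).round(1),[round(an(P[i]-P[i-1]),1) for i in range(4)])
P=onz(f,[(119.9+x/5,159.9+y/5) for x,y in [(555,53),(634,74),(618,150),(537,128)]],26);print(P.round(1),P.mean(0).round(1),[round(an(P[i]-P[i-1]),1) for i in range(4)])
E
```

```text
[[674.1 187.3  26. ]
 [667.7 153.5  26. ]
 [634.7 160.7  26. ]
 [641.  195.4  26. ]] [654.4 174.2  26. ] [np.float64(-13.8), np.float64(-100.8), np.float64(167.8), np.float64(79.7)]
[[677.9 184.7  26. ]
 [669.1 151.6  26. ]
 [637.1 157.5  26. ]
 [646.2 191.3  26. ]] [657.6 171.2  26. ] [np.float64(-11.8), np.float64(-104.9), np.float64(169.6), np.float64(74.9)]
```

```bash
python3 - <<'E'
from h import *
plan((656.5,172.8,110),-102.5,8)
E
```

```text
t 38.5 pos [436.1 215.7 176.1] rot [-1.792e+02 -1.000e-01 -9.390e+01] F [ 0.8 -0.   0.3] w 61.5 q [ 25.  12. 105.  -1.  63. 119.]
[np.float64(1.1)] [np.float64(3.5), np.float64(-27.9), np.float64(8.3)]
[np.float64(1.1)] [np.float64(2.9), np.float64(-27.9), np.float64(8.3)]
[np.float64(1.1)] [np.float64(2.4), np.float64(-28.0), np.float64(8.3)]
[np.float64(1.1)] [np.float64(1.9), np.float64(-28.0), np.float64(8.3)]
[np.float64(1.1)] [np.float64(1.4), np.float64(-28.0), np.float64(8.3)]
[np.float64(1.1)] [np.float64(0.9), np.float64(-28.1), np.float64(8.3)]
[np.float64(1.1)] [np.float64(0.3), np.float64(-28.1), np.float64(8.3)]
[np.float64(1.1)] [np.float64(-0.2), np.float64(-28.1), np.float64(8.3)]
```

Emit:
{"fn": "servo_tool", "kwargs": {"plan": [[[-0.5,0,1.1],[3,-20,0],70],[[0,0,1.1],[3,-28,0],70],[[0,0,1.1],[2,-28,0],70],[[0,0,1.1],[2,-28,0],70],[[0,0,1.1],[2,-28,8],70],[[0,0,1.1],[1,-28,10],70],[[0,0,1.1],[1,-26,15],70],[[0,0,1.1],[0,-20,15],70],[[0,0,0],[0,-10,15],70],[[0,0,0],[0,0,0],70]]}}

```text
time_s: 39.75
ee_pos: [654.9, 169.2, 107.3]
ee_rot: [180.0, -0.2, -103.0]
force: [0.1, -0.1, 1.3]
gripper_width: 70.0
```

```bash
python3 - <<'E'
from h import *
to((656.5,172.8,12),-102.5)
g=grab('side');crop(g,170,230,290,340,'f1s',6)
E
```

```text
t 39.75 pos [654.9 169.2 107.3] rot [ 180.    -0.2 -103. ] F [ 0.1 -0.1  1.3] w 70.0 q [ 14.  32.  84.  -0.  65. 117.]
turn [ 0.  -0.2 -0.5] shift [-4.3 -0.8 95.3]
```

View pics/f1s.png

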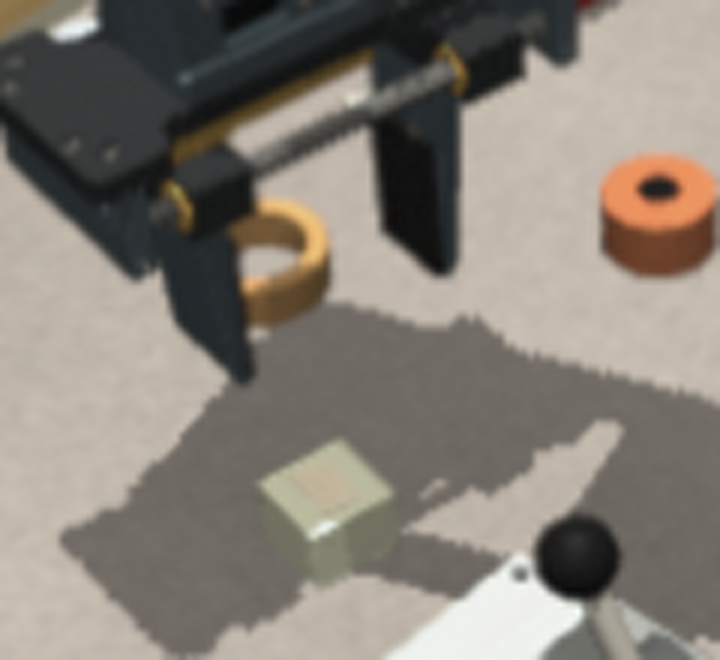

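Emit:
{"fn": "servo_tool", "kwargs": {"plan": [[[0,0,-0.5],[-2,0,12],70],[[0,0,0],[-2,0,18],70],[[0,0,0],[0,0,20],65],[[0,0,0],[0,0,18],60],[[0,0,0],[0,0,10],60],[[0,0,0],[0,0,5],60],[[0,0,0],[0,0,2],60],[[0,0,0],[0,0,0],60],[[0,0,0],[0,0,0],60],[[0,0,0],[0,0,0],60]]}}

```text
time_s: 41.05
ee_pos: [654.6, 175.6, 21.2]
ee_rot: [-179.8, -0.1, -102.3]
force: [0.1, 1.0, -0.1]
gripper_width: 59.7
```

```bash
python3 - <<'E'
from h import *
to((656.5,172.8,12),-102.5)
g=grab('side');crop(g,170,250,290,340,'f2s',6)
E
```

```text
t 41.05 pos [654.6 175.6  21.2] rot [-1.798e+02 -1.000e-01 -1.023e+02] F [ 0.1  1.  -0.1] w 59.7 q [ 14.  36.  89.  -0.  55. 117.]
turn [-0.2 -0.1  0.2] shift [ 2.3 -2.4  9.2]
```

View pics/f2s.png

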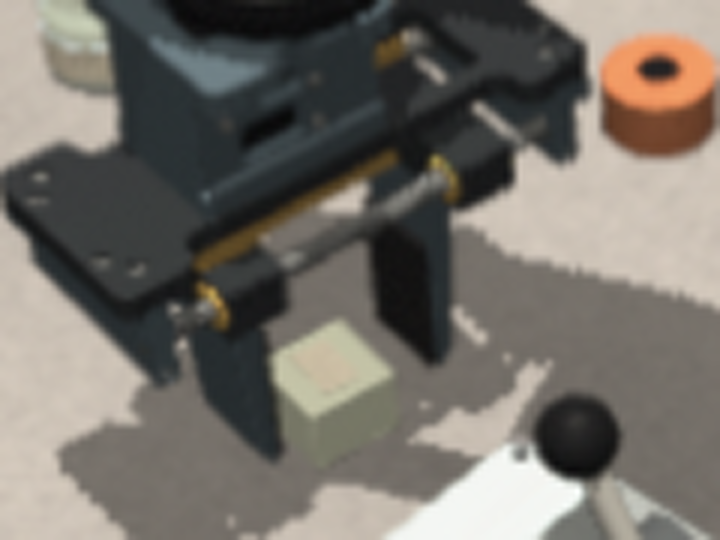

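Emit:
{"fn": "servo_tool", "kwargs": {"plan": [[[-0.2,0,0.2],[1,-1,4],60],[[0,0,0],[1,-1,4],60],[[0,0,0],[0,0,1],60],[[0,0,0],[0,0,0],50],[[0,0,0],[0,0,0],25],[[0,0,0],[0,0,0],20],[[0,0,0],[0,0,0],20],[[0,0,0],[0,0,0],20],[[0,0,0],[0,0,0],20],[[0,0,0],[0,0,0],20]], "squeeze": 30}}

```text
time_s: 42.35
ee_pos: [656.3, 172.9, 11.6]
ee_rot: [-180.0, -0.1, -102.5]
force: [0.1, -0.0, -0.3]
gripper_width: 33.9
```

```bash
python3 - <<'E'
from h import *
st()
E
```

```text
t 42.35 pos [656.3 172.9  11.6] rot [-1.800e+02 -1.000e-01 -1.025e+02] F [ 0.1 -0.  -0.3] w 33.9 q [ 14.  37.  89.  -0.  54. 116.]
```

Emit:
{"fn": "servo_tool", "kwargs": {"plan": [[[0,0,0],[0,0,-3],20],[[0,0,0],[0,0,-6],20],[[0,0,0],[0,0,-10],20],[[0,0,0],[0,0,-15],20],[[0,0,0],[0,0,-15],20],[[0,0,0],[0,0,-10],20],[[0,0,0],[0,0,-5],20],[[0,0,0],[0,0,0],20],[[0,0,0],[0,0,0],20],[[0,0,0],[0,0,0],20]]}}

```text
time_s: 43.6
ee_pos: [656.3, 173.0, 80.8]
ee_rot: [-180.0, -0.1, -102.5]
force: [0.2, -0.2, -0.6]
gripper_width: 33.8
```

```bash
python3 - <<'E'
from h import *
plan((436.5,-183,90),-87.8,12)
g=grab('side');crop(g,170,230,290,340,'f3s',6)
E
```

```text
t 43.6 pos [656.3 173.   80.8] rot [-1.800e+02 -1.000e-01 -1.025e+02] F [ 0.2 -0.2 -0.6] w 33.8 q [ 14.  33.  85.  -0.  62. 116.]
[np.float64(-1.2)] [np.float64(32.9), np.float64(11.5), np.float64(-0.8)]
[np.float64(-1.2)] [np.float64(32.7), np.float64(12.2), np.float64(-0.8)]
[np.float64(-1.2)] [np.float64(32.4), np.float64(12.9), np.float64(-0.8)]
[np.float64(-1.2)] [np.float64(32.1), np.float64(13.5), np.float64(-0.8)]
[np.float64(-1.2)] [np.float64(31.8), np.float64(14.2), np.float64(-0.8)]
[np.float64(-1.2)] [np.float64(31.5), np.float64(14.9), np.float64(-0.8)]
[np.float64(-1.2)] [np.float64(31.2), np.float64(15.6), np.float64(-0.8)]
[np.float64(-1.2)] [np.float64(30.9), np.float64(16.2), np.float64(-0.8)]
[np.float64(-1.2)] [np.float64(30.5), np.float64(16.9), np.float64(-0.8)]
[np.float64(-1.2)] [np.float64(30.1), np.float64(17.5), np.float64(-0.8)]
[np.float64(-1.2)] [np.float64(29.7), np.float64(18.2), np.float64(-0.8)]
[np.float64(-1.2)] [np.float64(29.4), np.float64(18.8), np.float64(-0.8)]
```

View pics/f3s.png

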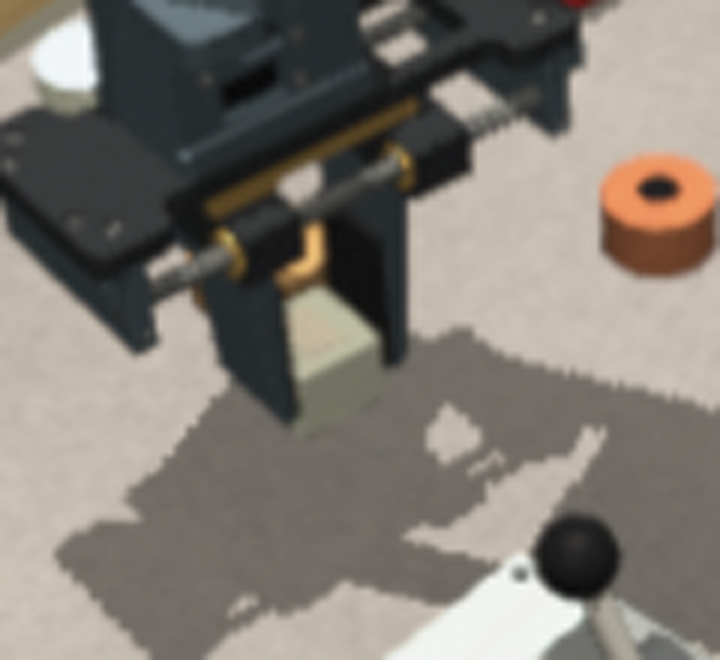

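Emit:
{"fn": "servo_tool", "kwargs": {"plan": [[[0,0,-1.2],[20,7,-5],20],[[0,0,-1.2],[32,12,-4],20],[[0,0,-1.2],[32,13,0],20],[[0,0,-1.2],[32,13,0],20],[[0,0,-1.2],[32,14,0],20],[[0,0,-1.2],[32,15,0],20],[[0,0,-1.2],[31,16,0],20],[[0,0,-1.2],[31,16,0],20],[[0,0,-1.2],[30,17,0],20],[[0,0,-1.2],[30,17,0],20]]}}

```text
time_s: 44.9
ee_pos: [477.0, -117.8, 87.5]
ee_rot: [179.9, -0.1, -89.8]
force: [0.1, -0.1, -1.0]
gripper_width: 33.6
```

```bash
python3 - <<'E'
from h import *
plan((436.5,-183,80),-87.8,4)
E
```

```text
t 44.9 pos [ 477.  -117.8   87.5] rot [ 1.799e+02 -1.000e-01 -8.980e+01] F [ 0.1 -0.1 -1. ] w 33.6 q [-15.  18. 111.  -0.  51.  75.]
[np.float64(-0.5)] [np.float64(16.3), np.float64(10.2), np.float64(1.9)]
[np.float64(-0.5)] [np.float64(16.2), np.float64(10.3), np.float64(1.9)]
[np.float64(-0.5)] [np.float64(16.1), np.float64(10.5), np.float64(1.9)]
[np.float64(-0.5)] [np.float64(16.0), np.float64(10.6), np.float64(1.9)]
```

Emit:
{"fn": "servo_tool", "kwargs": {"plan": [[[0,0,-0.5],[20,12,2],20],[[0,0,-0.5],[17,12,2],20],[[0,0,-0.5],[12,8,4],20],[[0,0,-0.5],[6,4,5],20],[[0,0,0],[3,2,5],20],[[0,0,0],[0,0,5],20],[[0,0,0],[0,0,5],20],[[0,0,0],[0,0,5],20],[[0,0,0],[0,0,0],20],[[0,0,0],[0,0,0],20]]}}

```text
time_s: 46.15
ee_pos: [437.8, -178.7, 52.4]
ee_rot: [179.8, -0.1, -87.9]
force: [0.3, -0.1, -1.0]
gripper_width: 33.9
```

```bash
python3 - <<'E'
from h import *
to((436.7,-183,35),-87.8)
g=grab('side');crop(g,330,180,450,300,'f4s',6)
f=grab('top');crop(f,370,200,510,330,'f4',5)
E
```

```text
t 46.15 pos [ 437.8 -178.7   52.4] rot [ 1.798e+02 -1.000e-01 -8.790e+01] F [ 0.3 -0.1 -1. ] w 33.9 q [-24.  19. 115.  -0.  45.  64.]
turn [ 0.2 -0.1 -0.1] shift [ 4.2  1.2 17.4]
```

View pics/f4s.png

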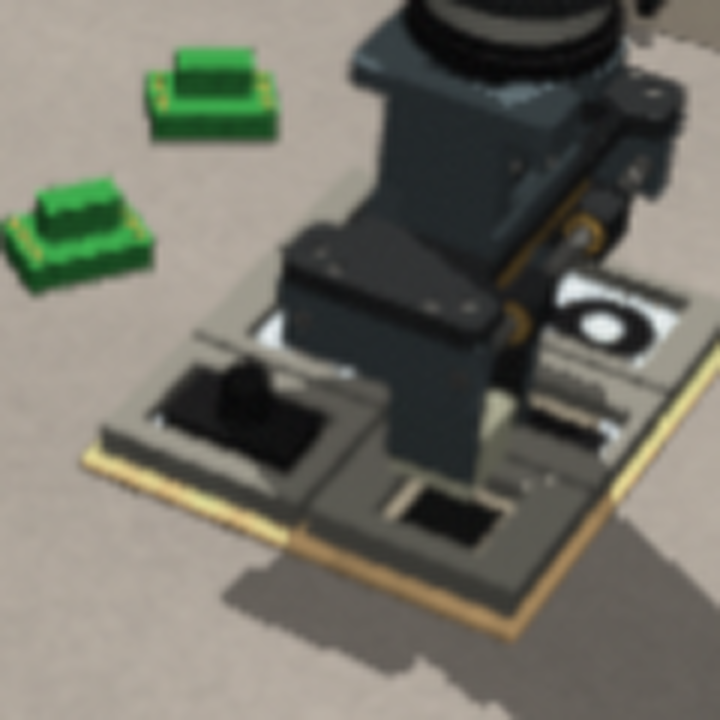

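View pics/f4.png

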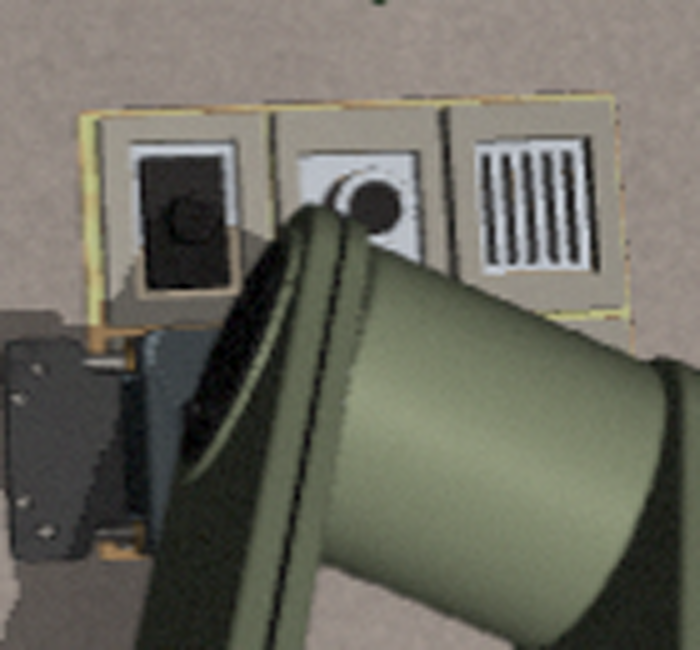

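Emit:
{"fn": "servo_tool", "kwargs": {"plan": [[[0.2,0,0],[2.2,0.6,2],20],[[0,0,0],[2,0.6,4],20],[[0,0,0],[0,0,4],20],[[0,0,0],[0,0,4],20],[[0,0,0],[0,0,3],20],[[0,0,0],[0,0,2],20],[[0,0,0],[0,0,1],20],[[0,0,0],[0,0,0],20],[[0,0,0],[0,0,0],20],[[0,0,0],[0,0,0],20]]}}

```text
time_s: 47.5
ee_pos: [436.9, -183.5, 31.3]
ee_rot: [-179.9, -0.1, -87.9]
force: [-0.0, 0.9, -0.2]
gripper_width: 33.6
```

```bash
python3 - <<'E'
from h import *
to((436.7,-183,22),-87.8)
g=grab('side');crop(g,350,200,450,300,'f5s',7)
E
```

```text
t 47.5 pos [ 436.9 -183.5   31.3] rot [-1.799e+02 -1.000e-01 -8.790e+01] F [-0.   0.9 -0.2] w 33.6 q [-24.  21. 117.  -0.  42.  64.]
turn [-0.1 -0.1 -0.1] shift [-0.5  0.2  9.3]
```

View pics/f5s.png

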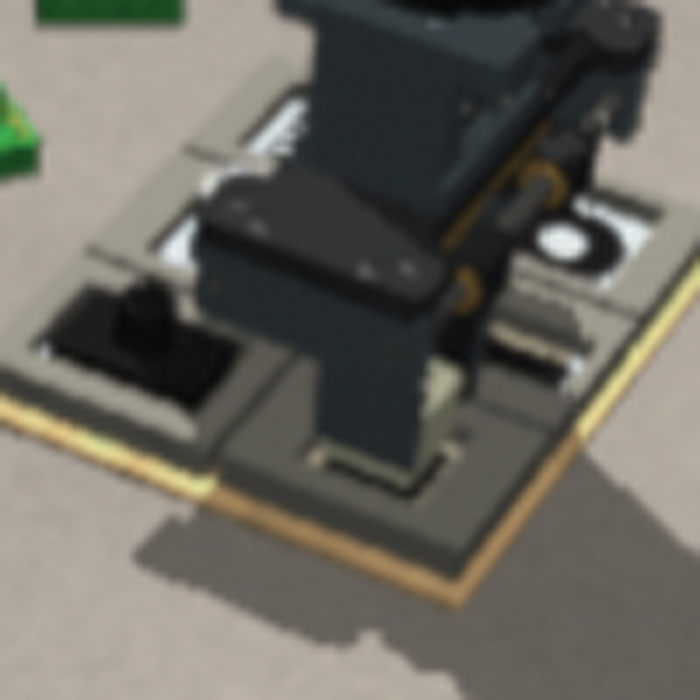

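Well aligned; lower until contact.

Emit:
{"fn": "servo_tool", "kwargs": {"plan": [[[0,0,0],[0,0,2],20],[[0,0,0],[0,0,2],20],[[0,0,0],[0,0,2],20],[[0,0,0],[0,0,1],20],[[0,0,0],[0,0,1],20],[[0,0,0],[0,0,0.6],20],[[0,0,0],[0,0,0],20],[[0,0,0],[0,0,0],20],[[0,0,0],[0,0,0],20],[[0,0,0],[0,0,0],20]]}}

```text
time_s: 48.8
ee_pos: [437.0, -183.6, 22.2]
ee_rot: [-179.9, -0.1, -87.9]
force: [-0.6, -0.2, -0.6]
gripper_width: 34.0
```

```bash
python3 - <<'E'
from h import *
st()
g=grab('side');crop(g,350,200,450,300,'f6s',7)
E
```

```text
t 48.8 pos [ 437.  -183.6   22.2] rot [-1.799e+02 -1.000e-01 -8.790e+01] F [-0.6 -0.2 -0.6] w 34.0 q [-24.  22. 117.  -0.  41.  64.]
```

View pics/f6s.png

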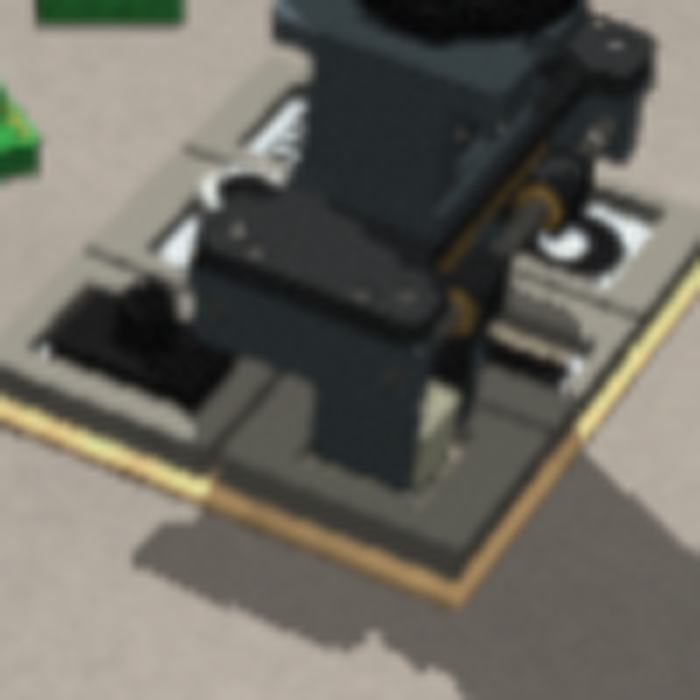

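Emit:
{"fn": "servo_tool", "kwargs": {"plan": [[[0,0,0],[0,0,0.5],20],[[0,0,0],[0,0,0],20],[[0,0,0],[0,0,0],40],[[0,0,0],[0,0,0],46],[[0,0,0],[0,0,0],46],[[0,0,0],[0,0,-4],46],[[0,0,0],[0,0,-10],46],[[0,0,0],[0,0,-25],60],[[0,0,0],[0,0,-30],70],[[0,0,0],[0,0,-20],70]]}}

```text
time_s: 50.1
ee_pos: [436.4, -183.2, 114.5]
ee_rot: [-180.0, -0.1, -87.9]
force: [0.8, 0.5, 0.5]
gripper_width: 69.8
```

```bash
python3 - <<'E'
from h import *
plan((640,-20,120),-87.8,6)
g=grab('side');crop(g,350,200,450,300,'f7s',7)
crop(g,220,220,340,300,'f7p',6)
E
```

```text
t 50.1 pos [ 436.4 -183.2  114.5] rot [-1.80e+02 -1.00e-01 -8.79e+01] F [0.8 0.5 0.5] w 69.8 q [-24.  15. 111.  -0.  54.  64.]
[np.float64(-0.0)] [np.float64(-25.9), np.float64(-34.9), np.float64(-0.9)]
[np.float64(-0.0)] [np.float64(-25.9), np.float64(-34.9), np.float64(-0.9)]
[np.float64(-0.0)] [np.float64(-25.9), np.float64(-34.9), np.float64(-0.9)]
[np.float64(-0.0)] [np.float64(-25.9), np.float64(-34.9), np.float64(-0.9)]
[np.float64(-0.0)] [np.float64(-25.9), np.float64(-34.9), np.float64(-0.9)]
[np.float64(-0.0)] [np.float64(-25.9), np.float64(-35.0), np.float64(-0.9)]
```

View pics/f7s.png

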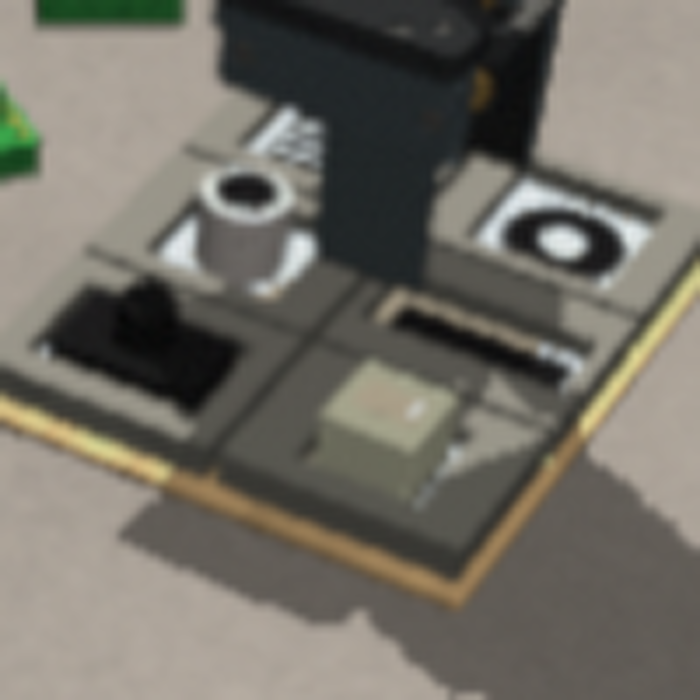

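View pics/f7p.png

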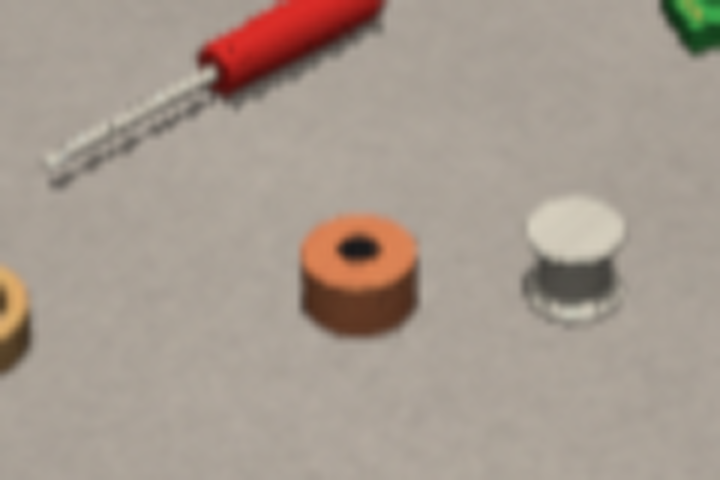

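```bash
python3 - <<'E'
from h import *
f=grab('top');g=grab('side')
print(onz(g,[(219.9+359/6,219.9+253/6)],26),onz(g,[(219.9+575/6,219.9+229/6)],32))
crop(f,290,150,370,220,'g1',9)
E
```

```text
[[661.12591425 -14.24269805  26.        ]] [[600.71325615 -67.06707011  32.        ]]
```

View pics/g1.png

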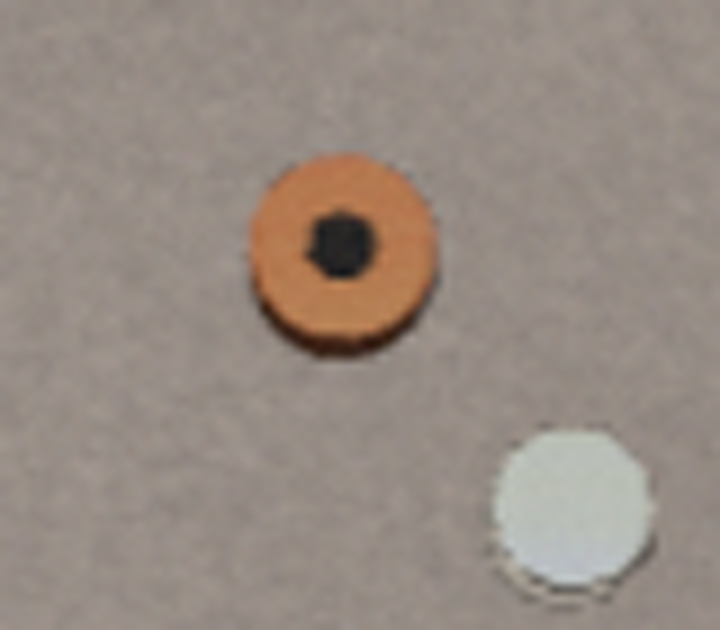

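```bash
python3 - <<'E'
from h import *
f=grab('top')
print(onz(f,[(289.9+341/9,149.9+246/9)],26))
plan((662,-13,110),-87.8,7)
E
```

```text
[[664.40998268 -16.33052468  26.        ]]
t 50.3 pos [ 435.8 -183.   112.7] rot [180.   -0.  -87.9] F [-0.1  0.5  0.1] w 69.9 q [-24.  15. 111.  -0.  54.  64.]
[np.float64(-0.0)] [np.float64(-23.1), np.float64(-33.2), np.float64(0.4)]
[np.float64(-0.0)] [np.float64(-23.1), np.float64(-33.2), np.float64(0.4)]
[np.float64(-0.0)] [np.float64(-23.1), np.float64(-33.2), np.float64(0.4)]
[np.float64(-0.0)] [np.float64(-23.0), np.float64(-33.2), np.float64(0.4)]
[np.float64(-0.0)] [np.float64(-23.0), np.float64(-33.2), np.float64(0.4)]
[np.float64(-0.0)] [np.float64(-23.0), np.float64(-33.2), np.float64(0.4)]
[np.float64(-0.0)] [np.float64(-23.0), np.float64(-33.2), np.float64(0.4)]
```

Emit:
{"fn": "servo_tool", "kwargs": {"plan": [[[0,0,0],[-15,-22,0],70],[[0,0,0],[-23,-33,0],70],[[0,0,0],[-23,-33,0],70],[[0,0,0],[-23,-33,0],70],[[0,0,0],[-23,-33,0],70],[[0,0,0],[-23,-33,0],70],[[0,0,0],[-18,-26,0],70],[[0,0,0],[-8,-10,10],70],[[0,0,0],[0,0,10],70],[[0,0,0],[0,0,0],70]]}}

```text
time_s: 51.55
ee_pos: [649.0, -13.9, 75.2]
ee_rot: [178.4, 0.2, -88.0]
force: [0.2, 0.0, 0.3]
gripper_width: 69.7
```

```bash
python3 - <<'E'
from h import *
to((662.7,-15.3,12),-87.8)
g=grab('side');crop(g,220,190,340,300,'g2s',6)
E
```

```text
t 51.55 pos [649.  -13.9  75.2] rot [178.4   0.2 -88. ] F [0.2 0.  0.3] w 69.7 q [-2. 32. 89.  0. 61. 86.]
turn [ 1.6  0.2 -0.2] shift [  2.1 -15.4  62.8]
```

View pics/g2s.png

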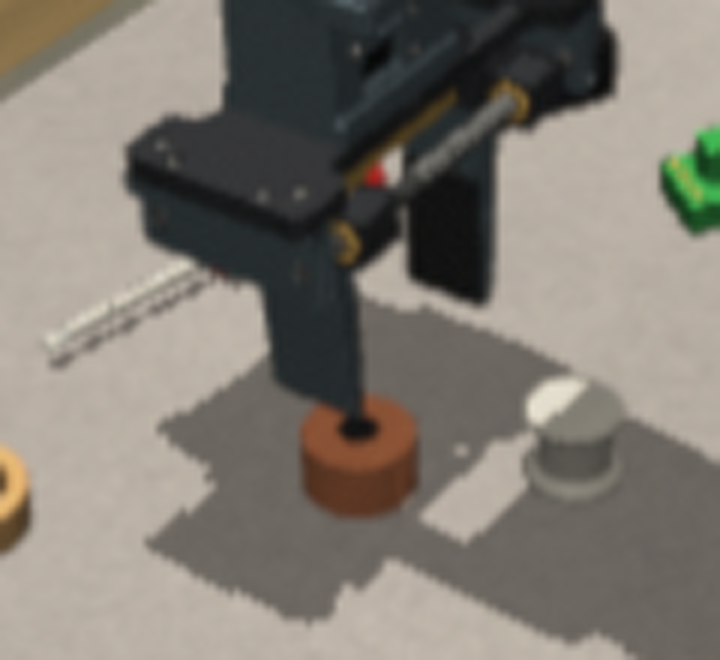

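Emit:
{"fn": "servo_tool", "kwargs": {"plan": [[[0.8,0,0],[1,-5,0],70],[[0.8,0.2,-0.2],[1,-6,4],70],[[0,0,0],[0,-4,10],70],[[0,0,0],[0,0,14],70],[[0,0,0],[0,0,14],66],[[0,0,0],[0,0,8],66],[[0,0,0],[0,0,3],66],[[0,0,0],[0,0,0],66],[[0,0,0],[0,0,0],66],[[0,0,0],[0,0,0],66]]}}

```text
time_s: 52.85
ee_pos: [664.9, -17.2, 20.0]
ee_rot: [-179.8, -0.1, -87.9]
force: [1.4, 0.1, 0.3]
gripper_width: 66.1
```

```bash
python3 - <<'E'
from h import *
to((662.7,-15.3,12),-87.8)
g=grab('side');crop(g,220,190,340,300,'g3s',6)
E
```

```text
t 52.85 pos [664.9 -17.2  20. ] rot [-1.798e+02 -1.000e-01 -8.790e+01] F [1.4 0.1 0.3] w 66.1 q [-2. 35. 91. -0. 53. 85.]
turn [-0.2 -0.1 -0.1] shift [-2.   2.1  8. ]
```

View pics/g3s.png

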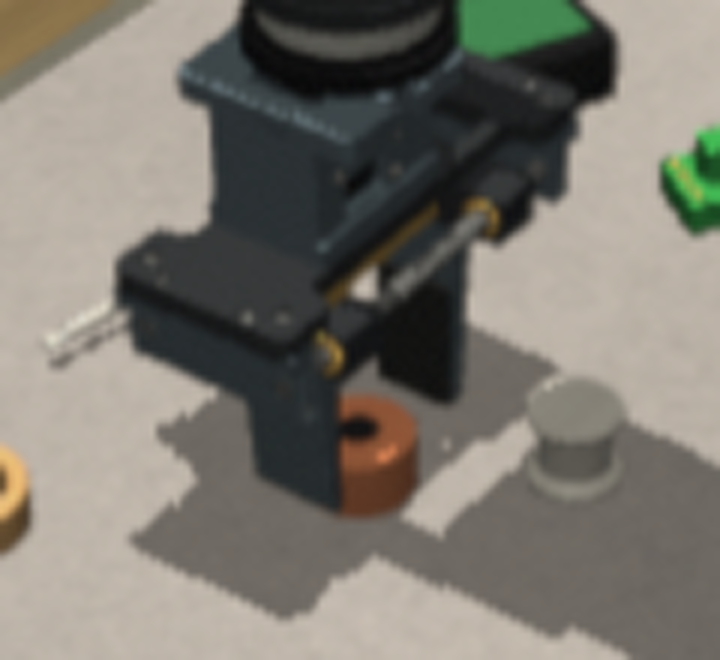

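Emit:
{"fn": "servo_tool", "kwargs": {"plan": [[[-0.2,0,0],[-1,1,3],66],[[0,0,0],[-1,1,4],66],[[0,0,0],[0,0,1],66],[[0,0,0],[0,0,0],55],[[0,0,0],[0,0,0],35],[[0,0,0],[0,0,0],30],[[0,0,0],[0,0,0],30],[[0,0,0],[0,0,0],30],[[0,0,0],[0,0,0],30],[[0,0,0],[0,0,0],30]], "squeeze": 35}}

```text
time_s: 54.15
ee_pos: [662.9, -15.2, 11.8]
ee_rot: [-179.9, -0.1, -87.9]
force: [0.1, 0.4, -1.2]
gripper_width: 43.3
```

Emit:
{"fn": "servo_tool", "kwargs": {"plan": [[[0,0,0],[0,0,-3],30],[[0,0,0],[0,0,-6],30],[[0,0,0],[0,0,-10],30],[[0,0,0],[0,0,-15],30],[[0,0,0],[0,0,-15],30],[[0,0,0],[0,0,-12],30],[[0,0,0],[0,0,-5],30],[[0,0,0],[0,0,0],30],[[0,0,0],[0,0,0],30],[[0,0,0],[0,0,0],30]]}}

```text
time_s: 55.4
ee_pos: [662.6, -15.0, 82.9]
ee_rot: [-179.9, -0.1, -87.9]
force: [0.5, 0.3, -1.9]
gripper_width: 43.0
```

```bash
python3 - <<'E'
from h import *
plan((442.5,-327,95),-87.8,12)
g=grab('side');crop(g,220,190,340,300,'g4s',6)
E
```

```text
t 55.4 pos [662.6 -15.   82.9] rot [-1.799e+02 -1.000e-01 -8.790e+01] F [ 0.5  0.3 -1.9] w 43.0 q [-2. 32. 88. -0. 61. 86.]
[np.float64(-0.0)] [np.float64(25.3), np.float64(19.3), np.float64(-1.0)]
[np.float64(-0.0)] [np.float64(25.3), np.float64(19.3), np.float64(-1.0)]
[np.float64(-0.0)] [np.float64(25.3), np.float64(19.3), np.float64(-1.0)]
[np.float64(-0.0)] [np.float64(25.3), np.float64(19.3), np.float64(-1.0)]
[np.float64(-0.0)] [np.float64(25.3), np.float64(19.3), np.float64(-1.0)]
[np.float64(-0.0)] [np.float64(25.3), np.float64(19.3), np.float64(-1.0)]
[np.float64(-0.0)] [np.float64(25.3), np.float64(19.3), np.float64(-1.0)]
[np.float64(-0.0)] [np.float64(25.3), np.float64(19.3), np.float64(-1.0)]
[np.float64(-0.0)] [np.float64(25.3), np.float64(19.3), np.float64(-1.0)]
[np.float64(-0.0)] [np.float64(25.3), np.float64(19.3), np.float64(-1.0)]
[np.float64(-0.0)] [np.float64(25.3), np.float64(19.3), np.float64(-1.0)]
[np.float64(-0.0)] [np.float64(25.3), np.float64(19.3), np.float64(-1.0)]
```

View pics/g4s.png

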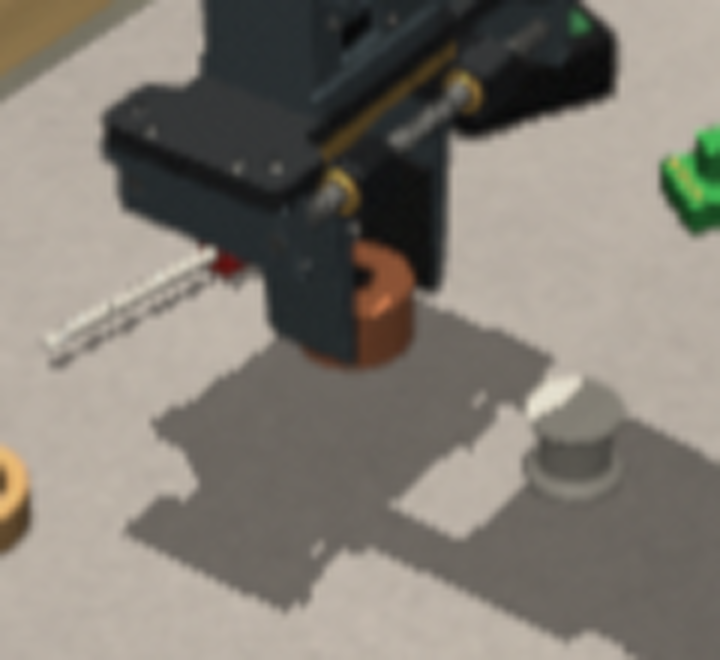

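Emit:
{"fn": "servo_tool", "kwargs": {"plan": [[[0,0,0],[0,20,0],30],[[0,0,0],[0,35,0],30],[[0,0,0],[0,40,0],30],[[0,0,0],[0,40,0],30],[[0,0,0],[5,40,0],30],[[0,0,0],[15,40,0],30],[[0,0,0],[25,35,0],30],[[0,0,0],[35,20,0],30],[[0,0,0],[40,10,0],30],[[0,0,0],[40,0,0],30]]}}

```text
time_s: 56.7
ee_pos: [379.0, -186.7, 80.2]
ee_rot: [179.9, -0.0, -87.6]
force: [0.2, 0.8, -0.6]
gripper_width: 43.2
```

```bash
python3 - <<'E'
from h import *
to((442.5,-327,95),-87.8)
E
```

```text
t 56.7 pos [ 379.  -186.7   80.2] rot [179.9  -0.  -87.6] F [ 0.2  0.8 -0.6] w 43.2 q [-28.  13. 120.  -0.  47.  60.]
turn [ 0.1 -0.   0.2] shift [142.9 -57.4 -14.9]
```

Emit:
{"fn": "servo_tool", "kwargs": {"plan": [[[0,0,0],[40,0,0],30],[[0,0,0],[38,-4,0],30],[[0,0,0],[28,-14,0],30],[[0,0,0],[15,-18,0],30],[[0,0,0],[5,-14,0],30],[[0,0,0],[0,-4,3],30],[[0,0,0],[0,0,5],30],[[0,0,0],[0,0,5],30],[[0,0,0],[0,0,0],30],[[0,0,0],[0,0,0],30]]}}

```text
time_s: 57.95
ee_pos: [436.7, -314.4, 65.1]
ee_rot: [179.7, 0.1, -87.8]
force: [1.3, -0.7, -1.6]
gripper_width: 43.1
```

```bash
python3 - <<'E'
from h import *
to((442.7,-327.5,50),-87.8)
g=grab('side');crop(g,350,180,470,290,'h1s',6)
E
```

```text
t 57.95 pos [ 436.7 -314.4   65.1] rot [ 1.797e+02  1.000e-01 -8.780e+01] F [ 1.3 -0.7 -1.6] w 43.1 q [-37.  23. 106.  -0.  51.  51.]
turn [0.3 0.1 0. ] shift [13.4 -5.5 15.1]
```

View pics/h1s.png

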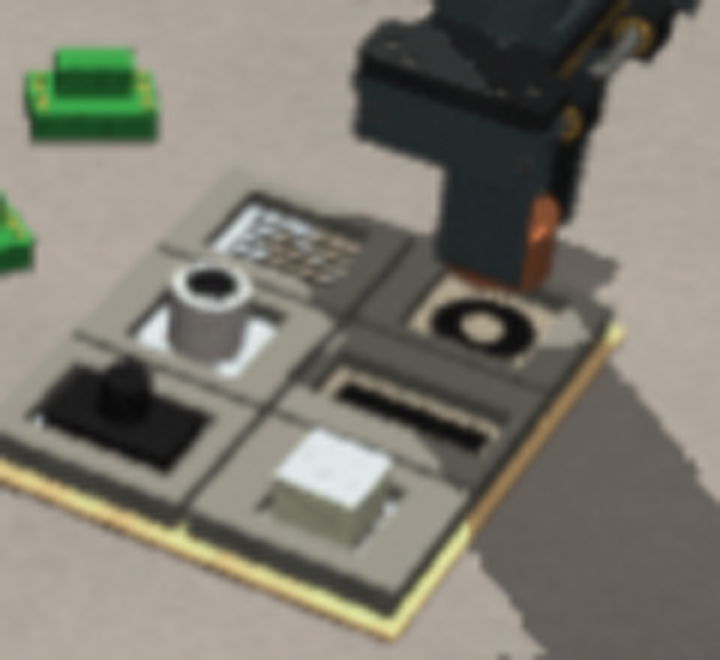

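Emit:
{"fn": "servo_tool", "kwargs": {"plan": [[[0.3,0,0],[4,-2,0],30],[[0,0,0],[5,-2,3],30],[[0,0,0],[4,-1.5,5],30],[[0,0,0],[0,0,6],30],[[0,0,0],[0,0,6],30],[[0,0,0],[0,0,4],30],[[0,0,0],[0,0,2],30],[[0,0,0],[0,0,0],30],[[0,0,0],[0,0,0],30],[[0,0,0],[0,0,0],30]]}}

```text
time_s: 59.25
ee_pos: [443.2, -328.2, 37.5]
ee_rot: [-179.9, 0.1, -87.8]
force: [-0.1, -0.5, -1.6]
gripper_width: 43.1
```

```bash
python3 - <<'E'
from h import *
g=grab('side');print(onz(g,[(349.9+485/6,179.9+328/6)],10), onz(g,[(349.9+125/6,179.9+362/6)],42))
f=cv2.imread('pics/t_rack.png');F=grab('top')
print(onz(F,[(379.9+595/6,209.9+451/6)],10))
to((442.7,-327.5,22),-87.8)
crop(g,370,180,470,270,'h2s',7)
E
```

```text
[[ 442.04975893 -328.63162738   10.        ]] [[ 529.37465205 -184.38966458   42.        ]]
[[ 444.40022444 -328.04480862   10.        ]]
t 59.35 pos [ 443.2 -328.2   37.4] rot [-1.799e+02  1.000e-01 -8.780e+01] F [ 0.1 -0.  -0.4] w 43.3 q [-38.  26. 106.   0.  48.  50.]
turn [-0.1  0.1  0. ] shift [-0.7  0.5 15.4]
```

View pics/h2s.png

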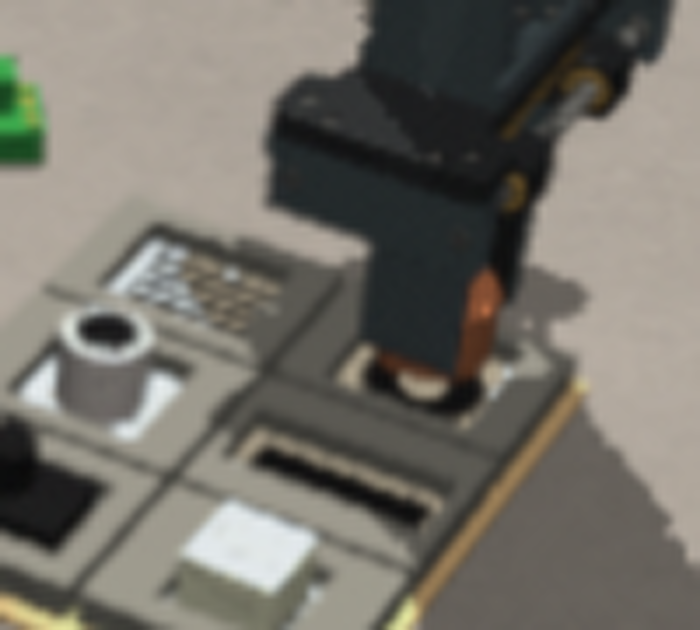

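Position is right on; lower.

Emit:
{"fn": "servo_tool", "kwargs": {"plan": [[[0,0,0],[0,0,3],30],[[0,0,0],[0,0,3],30],[[0,0,0],[0,0,3],30],[[0,0,0],[0,0,2],30],[[0,0,0],[0,0,1],30],[[0,0,0],[0,0,1],30],[[0,0,0],[0,0,1],30],[[0,0,0],[0,0,0],30],[[0,0,0],[0,0,0],30],[[0,0,0],[0,0,0],30]]}}

```text
time_s: 60.6
ee_pos: [443.3, -328.2, 22.5]
ee_rot: [-179.9, 0.1, -87.8]
force: [-0.3, 0.2, -0.8]
gripper_width: 43.5
```

```bash
python3 - <<'E'
from h import *
st()
g=grab('side');crop(g,370,180,470,270,'h3s',7)
E
```

```text
t 60.6 pos [ 443.3 -328.2   22.5] rot [-1.799e+02  1.000e-01 -8.780e+01] F [-0.3  0.2 -0.8] w 43.5 q [-38.  27. 107.   0.  46.  50.]
```

View pics/h3s.png

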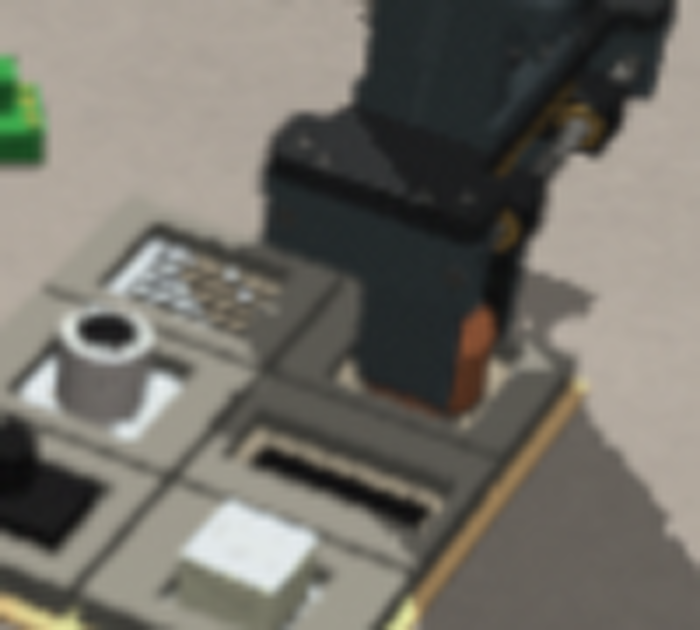

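Emit:
{"fn": "servo_tool", "kwargs": {"plan": [[[0,0,0],[0,0,0.5],30],[[0,0,0],[0,0,0],30],[[0,0,0],[0,0,0],50],[[0,0,0],[0,0,0],56],[[0,0,0],[0,0,0],56],[[0,0,0],[0,0,-4],56],[[0,0,0],[0,0,-10],56],[[0,0,0],[0,0,-25],60],[[0,0,0],[0,0,-30],70],[[0,0,0],[0,0,-30],70]]}}

```text
time_s: 61.9
ee_pos: [442.5, -328.0, 124.5]
ee_rot: [180.0, 0.2, -87.8]
force: [0.6, -0.6, 0.7]
gripper_width: 69.7
```

Emit:
{"fn": "servo_tool", "kwargs": {"plan": [[[0,0,0],[15,10,-20],70],[[0,0,0],[25,20,-20],70],[[0,0,0],[30,25,-20],70],[[0,0,0],[30,25,0],70],[[0,0,0],[30,25,0],70],[[0,0,0],[25,20,0],70],[[0,0,0],[15,10,0],70],[[0,0,0],[0,0,0],70],[[0,0,0],[0,0,0],70],[[0,0,0],[0,0,0],70]]}}

```text
time_s: 63.15
ee_pos: [314.0, -507.8, 196.5]
ee_rot: [-179.4, -0.4, -87.6]
force: [-1.2, -0.1, 0.1]
gripper_width: 70.3
```

```bash
python3 - <<'E'
from h import *
st()
f=grab('top','z_top');g=grab('side','z_side')
crop(f,380,210,505,320,'z_rack',6);crop(g,340,180,460,290,'z_racks',6);crop(g,180,310,340,450,'z_tests',5)
E
```

```text
t 63.15 pos [ 314.  -507.8  196.5] rot [-179.4   -0.4  -87.6] F [-1.2 -0.1  0.1] w 70.3 q [-60.  21.  89.   0.  70.  28.]
```

View pics/z_top.png

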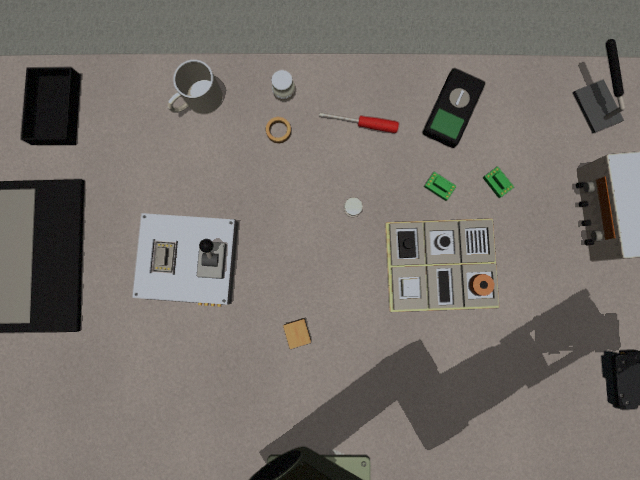

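View pics/z_rack.png

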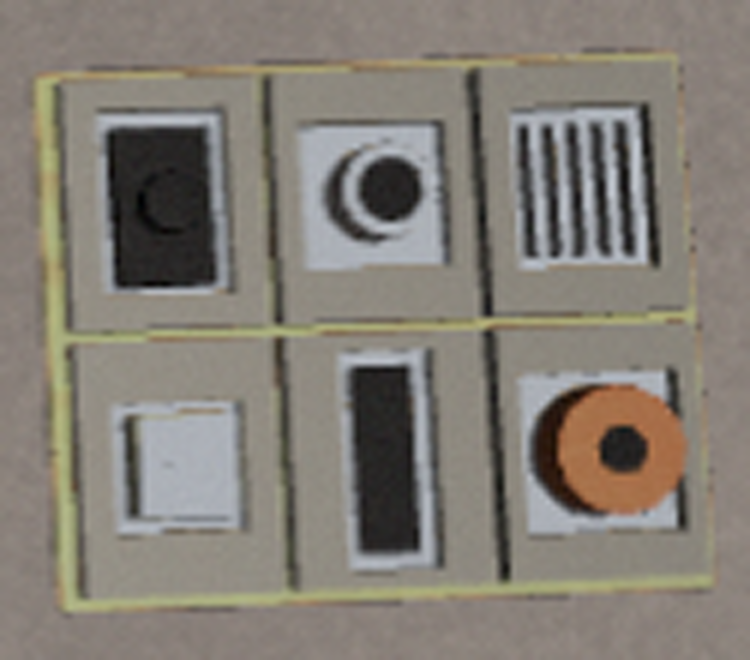

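View pics/z_racks.png

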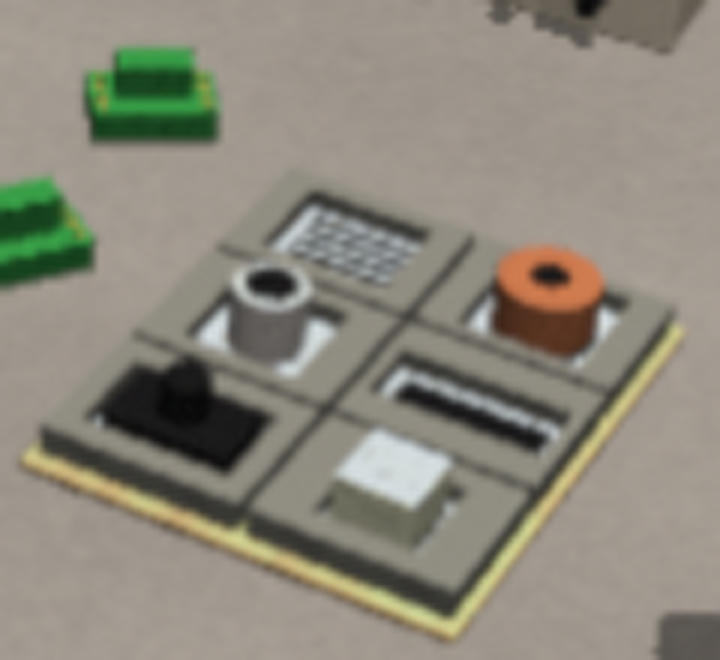

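View pics/z_tests.png

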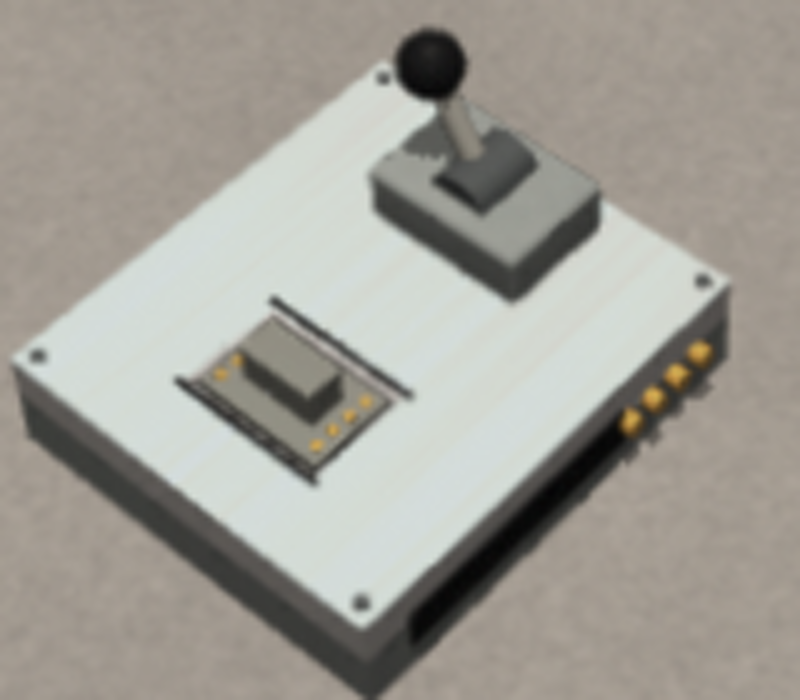

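```bash
python3 - <<'E'
from h import *
f=grab('top');g=grab('side')
for a,b in [((622,449),(551,275)),((188,465),(396,468)),((173,201),(184,378))]:
    print(tri(f,(379.9+a[0]/6,209.9+a[1]/6),g,(339.9+b[0]/6,179.9+b[1]/6)))
E
```

```text
(array([ 444.3522418 , -329.19678303,   35.3499649 ]), np.float64(1.5820900450249582))
(array([ 438.07659687, -184.6085861 ,   33.79273114]), np.float64(2.426503741766618))
(array([ 526.79446217, -179.40154987,   38.58418651]), np.float64(0.4561393335219021))
```

```bash
python3 - <<'E'
from workcell import env
print(env.job_done())
E
```

```text
the job is handed in; nothing more can be done
None
```

The changeover is finished and handed in at about 63 s of the 210 s allowed. My last checks showed nothing wrong.

- **Dust plug:** lifted out of the recess and set in its own slot. In both views it lies inside the walls on its outline.
- **Socket adapter:** the grey adapter is pressed home. Pressed from above with 24 N, the top of its grip bar stopped at z = 63.1 mm, against 63 mm expected when flush. The pictures also show it flush.
- **Power lever:** thrown only after the adapter was seated. Its tip moved about 47 mm of the 48 mm expected for a full throw, and it had not moved in the final picture.
- **Reference parts:** only the relay and the coil were on the bench, and both are in their own slots. Their tops measured 34 and 35 mm high, which fits flat seating on a floor roughly 9 mm up. That floor height is my estimate, not a given figure.
- **Coil knock:** the coil had been knocked about 30 mm aside partway through, so I measured it again before picking it up.
- **Solder spool:** not touched, and still in place in the final picture.

The two cameras disagreed by 2–3 mm on some positions, so I worked from values between them. While I pushed the lever against its stop, the tool tilted about 9°, with roughly 16 N on the fingers, well under the limits. I straightened it afterwards.

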